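# Find the holder's blind bore by feel and hold it home on the test stand's spigot

## Robot

A 7-joint arm with a two-finger parallel gripper is mounted at the origin on a cart in front of the work surface, level with it; the furniture and walls round the work are solid. World frame = base frame: x ahead of the robot, y to its left, z up, the work surface at z = 0. Lengths are in m, angles in rad, forces in N, time in s.
With the tool pointing down it reaches from about 0.425 to 0.925 m from the base axis. Payload 6.8 kg.
Tool frame: the origin (TCP) lies at the very end of the fingers, on their centre line; the grasp point (between the pads) lies 19 mm behind it; z points along the fingers, y is the direction in which the jaws open and shut (so a half turn about z gives the same grasp; the last joint's range is limited). The gripper opens to 85 mm and grips with 20 to 120 N. Pads are 22 mm wide; open, the fingers measure 114 mm over their backs; the gripper's body (76 mm by 85 mm) begins 54 mm behind the grasp point. The pads swing forward as they close: fully open they stand 13 mm farther back than shut.
Start: joints at [-1.251, 0.477, 0.022, 1.555, -0.011, 1.109, -0.083], TCP at [0.28, 0.614, 0.231] pointing down, gripper open.
Joint ranges: [-2.96, 2.96], [-0.34, 2.1], [-1.41, 1.46], [0.24, 2.44], [-1.37, 4.51], [0.17, 1.92], [-2.96, 2.96]. Speed limits (rad/s): [2.39, 2.39, 3.14, 3.14, 3.14, 3.14, 3.14].

## Interface

Orientations are given as a rotation vector (axis times angle).
In Python, from bench import monitor, viewer, job gives the robot as it stands. The module is installed in compiled form; this text tells all that it offers.
- The arm moves only by the tool drive_tool, never from a script. Its argument "commands" is a list of rows, each an object with "linear": the shift along the tool's x, y, z in m, a list of three; "dr": the turn, a rotation vector about the tool's x, y, z in degrees, a list of three; "jaw": the closure, from 0 (fully open) to 1 (shut). A call has 1 to 8 rows; each row shifts and turns the pose as measured when the row begins, along the tool's axes as they then stand; what a row does not reach is not made up. A row lasts 1/8 s, in which the tool goes at most 62.5 mm and 10.7 degrees, less where a joint would pass 70% of its speed; a pose out of reach is approached as far as the arm can. A call is refused whole if a number of a shift passes 0.0625 or a number of a turn 10.7, either way. A call with a gripper value outside its range is refused whole. The fingers move at their own pace and stop on an object; "force" is the grip in N (left out, the last holds). Time passes only in rows, so rows that do not move let the fingers close. It gives the time, the measured TCP pose, the force and the opening at its end, in the units of the state.
- monitor.get_obs(): the state, without advancing time (a new reading comes with each control period).
- viewer.grab_frame(name): name is "scene" or "top" or "wrist"; returns the picture (400x640x3 uint8, red, green, blue); there is no depth.
- viewer.calibration(name): a dict with "K" (3x3 intrinsics, pixels), "R" (3x3) and "t" (3): a world point X has camera coordinates R X + t. Camera axes: x right, y down, z forward; pixel columns grow to the right and rows downward; lengths in m; the calibration is good to about 2 mm. A picture is of the moment at which its call begins: read the wrist's pose just before it. calibration takes no time and is no camera call; for the wrist camera it gives the pose at the moment of the call.
- job.hand_in(): hands the job in, once; it reports no verdict.
The state is a dict: "clock": time; "joints": joint angles; "qvel": joint speeds; "tau": joint torques, N m; "tcp_pos": TCP position; "orientation": TCP orientation; "contact_force": force on the tool from outside, world axes, zero at the start; "moment": the same for the moment, N m; "grip_width": finger opening in m.
Only numpy, scipy, OpenCV 4.12 (cv2) and the standard library are available. Lean on these libraries where they do the work, as an engineer would, in place of code of your own. Each camera call takes 0.05 s, during which the arm holds its last target.

## Task

The black square anvil holder lying on the bench belongs on the spigot that points down from the test stand's load cell. Its two ends look alike, but only one has the deep blind hole: pick it up, offer one end up to the spigot, and if that end only goes on a few millimetres, turn the holder over and try the other. Push gently (the load cell is delicate), leave the two weights, the spanner and the jaw insert alone, and finish still holding the holder, hole up and square, fully home against the spigot's shoulder, so that it can be bolted from above.

Things in the scene. Friction and masses are not known exactly. Their poses are not given: they have to be found in the camera images.
- holder_centre (a point): centre of the anvil holder: a loose black square metal bar, 40 x 40 mm in section, 66 mm long, about 0.26 kg, lying on a long side with this point 20 mm up. The x axis runs along the length (ends at +33 and -33 mm), y and z are square to the sides. Which end is bored deep is not told: find out by trying it on the spigot
- holder: the same holder as a whole; origin 20 mm from its centre, in the long side that starts underneath; axes as holder_centre. Each end has a like round chamfered mouth, 19 mm wide, in its middle among four small screws: one is the blind hole, 31 mm deep, the other a shallow seat, 5 mm deep. The bench round x 0.49, y -0.29 is always free to lay it down
- shoulder (a point): middle of the underside of the spigot's shoulder, 240 mm above the bench, z up. The shoulder is a disc 32 mm wide and 6 mm thick. Fully home, the holder's end face lies against it and the holder's centre is 33 mm below this point; with the wrong end on, the holder stops 23 mm short of that. A tall instrument (x from 0.56, y 0.16 to 0.38, 0.4 high) stands behind
- spigot_tip (a point): lower end of the steel spigot, which points straight down, 28 mm below the shoulder. The spigot is 16 mm in diameter, its last 10 mm tapering to 9 mm at the tip, and does not give. Above the shoulder a 20 mm neck rises to the load cell, 39 mm in diameter, whose underside is 312 mm above the bench
- stand: the grey test stand, fixed; origin on the bench straight below the spigot. Its own x axis points to the column, 29 mm thick, 95 mm from the spigot, 424 mm high. The arm above the load cell ends 21 mm from the spigot's axis on the other side. The base, 23 mm high, reaches from -40 to +133 mm along x and 53 mm either side
- weight_500: brass-coloured calibration weight with a knob, 38 mm wide, 62 mm high, standing; origin at its foot. Leave it alone
- weight_200: smaller brass-coloured weight, 29 mm wide, 48 mm high, standing; origin at its foot. Leave it alone
- spanner: steel open-ended spanner, 155 x 27 x 8 mm, lying; origin under its middle, length along its y. Leave it alone
- insert_a: serrated steel jaw insert, a small grey block 22 x 60 x 11 mm, lying; origin under its middle, length along its y. Leave it alone
Mind the look-alikes: they are no part of the job. Of the things that look like the holder, the larger one is meant.

How it is judged:
On the way:
1. the holder is picked up clear of the bench (height (world z) of holder_centre above 0.08 m and contact force between holder and the fingers above 1 N), for 0.2 s.
At the end, for the whole second after the job is handed in: the holder is held by the gripper with the spigot in its deep hole: its centre within 5 mm sideways of the spigot's axis and its end face within 3.5 mm of the shoulder, its length upright within 0.12 rad, at rest, gripped with more than 2 N (horizontal distance between holder_centre and shoulder below 0.005 m and z of holder_centre in the frame of shoulder between -0.0365 and -0.03 m and angle between the x axis of holder_centre and the z axis of shoulder, either way round below 0.12 rad and contact force between holder and the fingers above 2 N and linear speed of holder below 0.02 m/s); the arm keeps its last pose, push and grip.
It fails at once if the spigot is pushed hard (over 60 N), which would overload the cell (contact force between holder and stand above 60 N).
It fails at once if a weight, the spanner or the jaw insert is moved more than 20 mm (distance of any of weight_500, weight_200, spanner, insert_a from where it was at the start of the episode above 0.02 m).
It also fails if it takes over 72 s, if anything falls off the work surface, if the arm or the gripper's body presses on something with over 40 N, if the wrist force passes 120 N, or if a joint passes its speed limit or range.

## Working session

There is one attempt and no reset: what is moved stays moved. The work goes in short steps, Python scripts to look and compute and a tool call to move; the robot and the scene stay as the last step left them, time stands still between calls to the robot, and variables do not carry over. Pictures are saved under pics/ and viewed, and the job is handed in when it is done.

Besides the shell and the picture viewer there is one more tool, called as name(argument=value, ...) on one line, values as JSON. drive_tool: Moves the arm, as the interface text tells. Its arguments: {"type":"object","properties":{"commands":{"type":"array"},"force":{"type":"number"}},"required":["commands"]}

```bash
mkdir -p pics; python3 - <<'E'
from bench import monitor, viewer, job
import cv2
print(monitor.get_obs())
for n in ["scene","top"]:
    im=viewer.grab_frame(n); cv2.imwrite(f"pics/{n}0.png",im[:,:,::-1])
    c=viewer.calibration(n); print(n,c)
E
```

```text
{'clock': 0.0, 'joints': array([-1.25110582,  0.47776747,  0.02233842,  1.55645913, -0.01151005,
        1.10929607, -0.08308396]), 'qvel': array([-0.00167152, -0.00021933,  0.00084616,  0.00032686, -0.00131964,
       -0.00084183, -0.00181407]), 'tau': array([-7.40131109e-04, -5.96460736e+01,  1.60785835e+00, -2.81197089e+01,
        1.25775495e-02,  9.49254289e-03,  1.28239324e-05]), 'tcp_pos': array([0.27979528, 0.61362672, 0.23034432]), 'orientation': array([-6.66751343e-01, -3.06975567e+00,  2.80049348e-03]), 'contact_force': array([-0.18685591,  0.14059168,  0.69096607]), 'moment': array([-0.03000082, -0.00571269,  0.02777484]), 'grip_width': 0.08540170730268538}
scene {'K': array([[398.52576205,   0.        , 325.10027871],
       [  0.        , 398.52576205, 201.24752747],
       [  0.        ,   0.        ,   1.        ]]), 'R': array([[ 0.85178573, -0.52342883,  0.02198472],
       [-0.21252651, -0.38359566, -0.898714  ],
       [ 0.47884606,  0.76083943, -0.43798381]]), 't': array([-0.39355862,  0.24016675,  1.06798969])}
top {'K': array([[372.50754664,   0.        , 322.68226829],
       [  0.        , 372.50754664, 202.02899233],
       [  0.        ,   0.        ,   1.        ]]), 'R': array([[-0.09301603, -0.99566171,  0.00240248],
       [-0.97305098,  0.09039183, -0.21213466],
       [ 0.21099719, -0.02206966, -0.97723749]]), 't': array([0.02452661, 0.50630571, 1.37947603])}
```

View pics/scene0.png

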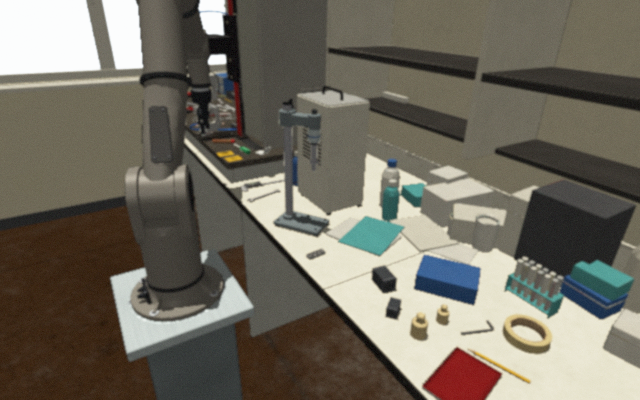

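View pics/top0.png

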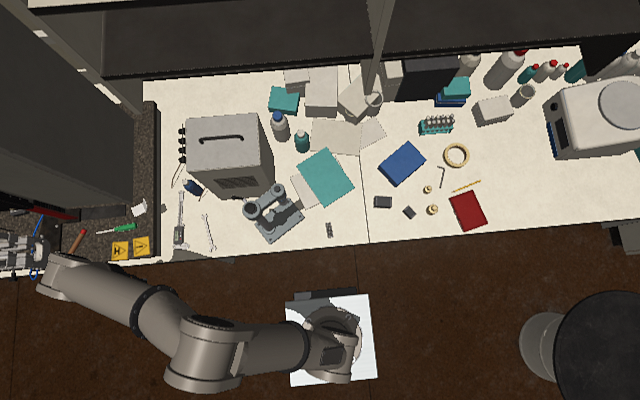

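The scene picture shows the stand at (300,170-225) and two black blocks at (384,278) and (394,308). The top picture shows the same blocks at (383,202) and (409,212), with the stand at (272,212). Next I'll enlarge both.

```bash
python3 - <<'E'
import cv2,numpy as np
t=cv2.imread("pics/top0.png");s=cv2.imread("pics/scene0.png")
a=cv2.resize(t[180:240,360:450],None,fx=8,fy=8,interpolation=cv2.INTER_CUBIC)[:, :]
cv2.imwrite("pics/a.png",a)
b=cv2.resize(s[255:325,360:450],None,fx=8,fy=8,interpolation=cv2.INTER_CUBIC);cv2.imwrite("pics/b.png",b)
c=cv2.resize(t[170:245,230:320],None,fx=8,fy=8,interpolation=cv2.INTER_CUBIC);cv2.imwrite("pics/c.png",c)
d=cv2.resize(s[95:240,260:340],None,fx=4,fy=4,interpolation=cv2.INTER_CUBIC);cv2.imwrite("pics/d.png",d)
E
```

```text
(no output)
```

View pics/a.png

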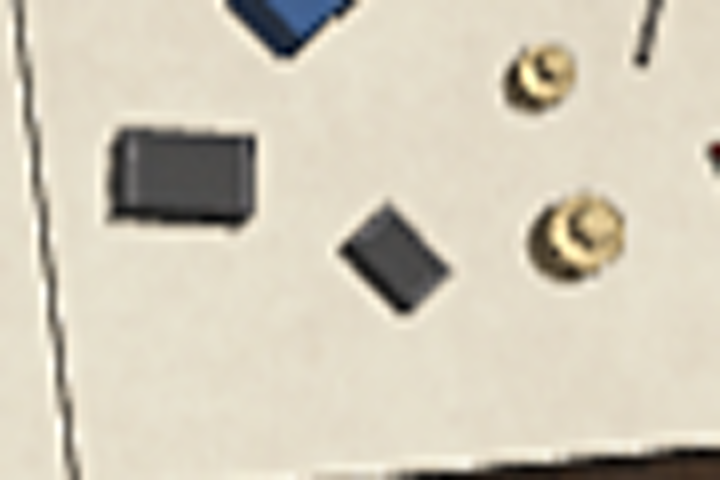

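View pics/b.png

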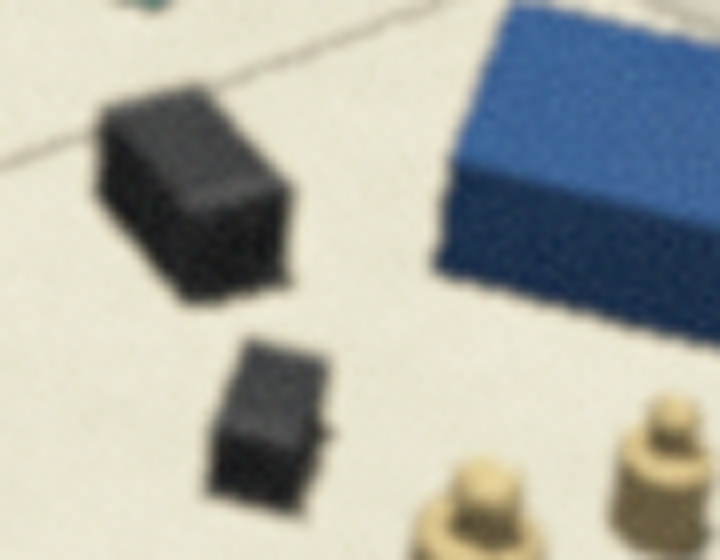

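View pics/c.png

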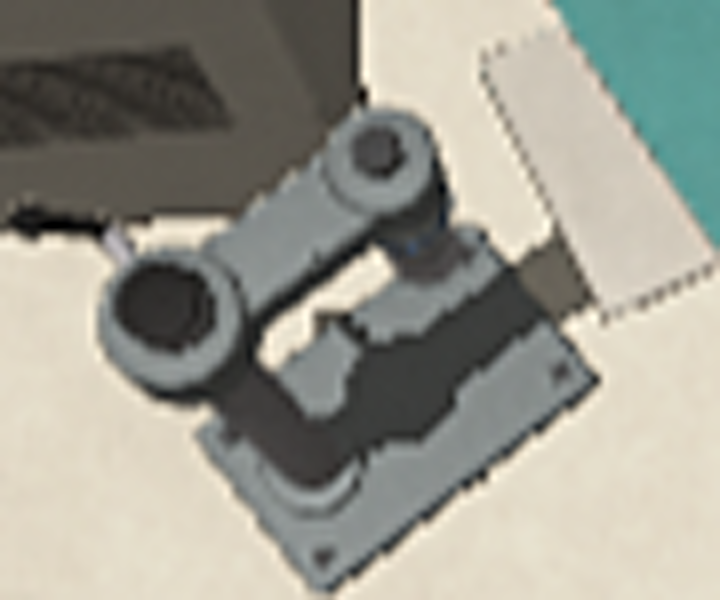

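View pics/d.png

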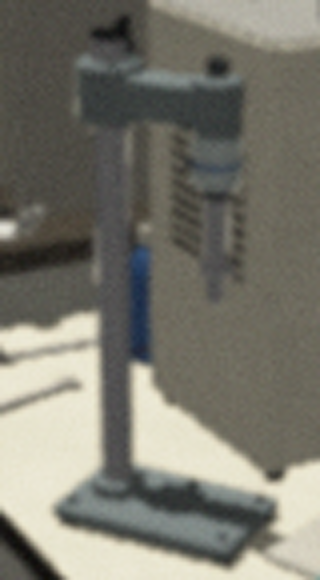

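Candidates: the black block at top (383,202) / scene (384,278), and a smaller one at top (409,212) / scene (394,308). The first is larger, and about 66x40, so that is the holder. The crops confirm it. Now I'll measure everything.

```bash
cat > h.py <<'E'
import numpy as np,cv2
from scipy.spatial.transform import Rotation as Rot
from bench import monitor, viewer, job
def ray(c,uv):
    K,R,t=c["K"],c["R"],c["t"]
    d=R.T@np.linalg.solve(K,[uv[0],uv[1],1.]); return -R.T@t,d
def onz(c,uv,z):
    o,d=ray(c,uv); return o+d*(z-o[2])/d[2]
def proj(c,X):
    p=c["K"]@(c["R"]@np.asarray(X,float)+c["t"]); return p[:2]/p[2]
def tri(c1,u1,c2,u2):
    o,d=ray(c1,u1);p,e=ray(c2,u2)
    s=np.linalg.lstsq(np.c_[d,-e],p-o,rcond=None)[0]
    a=o+s[0]*d;b=p+s[1]*e
    return (a+b)/2,np.linalg.norm(a-b)
E
python3 - <<'E'
from h import *
T=viewer.calibration("top");S=viewer.calibration("scene")
np.set_printoptions(precision=4,suppress=True)
print("cams",-T["R"].T@T["t"],-S["R"].T@S["t"])
im=cv2.imread("pics/top0.png");g=im.max(2)
m=(g<95).astype(np.uint8);n,l,st,ce=cv2.connectedComponentsWithStats(m)
for i in range(1,n):
    if 360<ce[i][0]<450 and 180<ce[i][1]<235:print(st[i],ce[i],onz(T,ce[i],.03)); 
lab=l[202,383];cn,_=cv2.findContours((l==lab).astype(np.uint8),0,1);r=cv2.minAreaRect(cn[0]);print(r,[onz(T,p,.04)[:2] for p in cv2.boxPoints(r)])
f=lambda x,y:(230+x/8-.5,170+y/8-.5)
for p in [(330,590),(600,380),(480,230),(200,430)]:print("base",onz(T,f(*p),.023))
print("col foot",onz(T,f(310,480),.025))
print("knob over cell",tri(T,f(380,150),S,(260+217/4,95+65/4)))
tip=(260+213/4,95+297/4)
print("tip@.212",onz(S,tip,.212))
print("col top",tri(T,f(165,305),S,(260+112/4,95+45/4)))
E
```

```text
cams [0.2039 0.0091 1.4554] [-0.1251 -0.9264  0.6923]
[362 182   1   1   1] [362. 182.] [ 0.5781 -0.1858  0.03  ]
[441 182   1   2   2] [441.  182.5] [ 0.5471 -0.4975  0.03  ]
[362 185   1   1   1] [362. 185.] [ 0.5659 -0.1844  0.03  ]
[440 185   1   3   3] [440. 186.] [ 0.5333 -0.4912  0.03  ]
[427 187   2   3   3] [427.3333 188.    ] [ 0.5299 -0.44    0.03  ]
[424 188   3   6   9] [424.6667 190.8889] [ 0.5192 -0.4278  0.03  ]
[363 190   1   1   1] [363. 190.] [ 0.5453 -0.186   0.03  ]
[374 196  18  12 176] [382.1932 201.8125] [ 0.4909 -0.2553  0.03  ]
[364 198   1   1   1] [364. 198.] [ 0.5128 -0.1861  0.03  ]
[449 198   2   4   7] [449.5714 199.2857] [ 0.4765 -0.5201  0.03  ]
[364 202   1   1   1] [364. 202.] [ 0.4968 -0.1842  0.03  ]
[403 206  13  13  89] [408.8652 212.3596] [ 0.4396 -0.3535  0.03  ]
[427 206   6   9  19] [428.5263 210.9474] [ 0.4381 -0.4306  0.03  ]
[431 207   3   4   4] [431.75 208.5 ] [ 0.4465 -0.4446  0.03  ]
[365 210   1   1   1] [365. 210.] [ 0.4647 -0.1844  0.03  ]
[366 215   1   1   1] [366. 215.] [ 0.4447 -0.186   0.03  ]
[367 223   1   1   1] [367. 223.] [ 0.4131 -0.1861  0.03  ]
[367 227   1   1   1] [367. 227.] [ 0.3976 -0.1843  0.03  ]
[368 231   1   1   1] [368. 231.] [ 0.3818 -0.1863  0.03  ]
((382.5, 201.5), (11.0, 17.0), 90.0) [array([ 0.5149, -0.2246]), array([ 0.5088, -0.2907]), array([ 0.4653, -0.2849]), array([ 0.4714, -0.2192])]
base [0.3703 0.1905 0.023 ]
base [0.4602 0.0529 0.023 ]
base [0.5404 0.1056 0.023 ]
base [0.4537 0.2484 0.023 ]
col foot [0.424  0.1964 0.025 ]
knob over cell (array([0.4829, 0.1136, 0.4079]), np.float64(0.0002674036162284489))
tip@.212 [0.4915 0.1314 0.212 ]
col top (array([0.4331, 0.193 , 0.4117]), np.float64(0.0020756596233525828))
```

Two black blocks: the larger one, at (0.49,-0.255), is the holder. The stand's axis is near (0.482,0.112) with the column on the +y side. I'll lift high first, to clear the stand, and yaw.

drive_tool(commands=[{"linear":[0,0,-0.06],"dr":[0,0,10.1],"jaw":0},{"linear":[0,0,-0.06],"dr":[0,0,10.1],"jaw":0},{"linear":[0,0,-0.06],"dr":[0,0,10.1],"jaw":0},{"linear":[0,0,-0.06],"dr":[0,0,10.1],"jaw":0},{"linear":[0,0,-0.06],"dr":[0,0,10.1],"jaw":0},{"linear":[0,0,-0.05],"dr":[0,0,10.1],"jaw":0},{"linear":[0,0,-0.05],"dr":[0,0,10.1],"jaw":0}], force=40)

```text
clock: 0.98
tcp_pos: [0.2775, 0.6089, 0.6193]
orientation: [-2.361, -2.072, -0.007]
contact_force: [-10.7, -24.4, -0.7]
grip_width: 0.0855
```

drive_tool(commands=[{"linear":[-0.052,0.029,0],"dr":[0,0,0],"jaw":0},{"linear":[-0.052,0.029,0],"dr":[0,0,0],"jaw":0},{"linear":[-0.052,0.029,0],"dr":[0,0,0],"jaw":0},{"linear":[-0.052,0.029,0],"dr":[0,0,0],"jaw":0},{"linear":[-0.052,0.029,0],"dr":[0,0,0],"jaw":0},{"linear":[-0.052,0.029,0],"dr":[0,0,0],"jaw":0},{"linear":[-0.052,0.029,0],"dr":[0,0,0],"jaw":0},{"linear":[-0.052,0.029,0],"dr":[0,0,0],"jaw":0}])

```text
clock: 1.98
tcp_pos: [0.4564, 0.1578, 0.6157]
orientation: [-2.353, -2.079, -0.009]
contact_force: [1.0, 0.1, -0.0]
grip_width: 0.0853
```

```bash
python3 - <<'E'
from h import *
o=monitor.get_obs();print(o)
E
```

```text
{'clock': 1.975, 'joints': array([-1.03265284,  0.00607276,  0.58789294,  1.32267118, -0.00653662,
        1.80893423, -0.56999512]), 'qvel': array([ 0.51979909, -0.0379112 ,  0.49369577,  0.04666799,  0.01025511,
       -0.002576  ,  1.01017826]), 'tau': array([-3.35618265e+00, -2.61613244e+01, -1.26203645e+00, -3.07254660e+01,
       -2.29564699e-02,  2.50551039e-01, -1.39866091e+00]), 'tcp_pos': array([0.45643075, 0.1577835 , 0.61569595]), 'orientation': array([-2.35331901, -2.07892202, -0.00872933]), 'contact_force': array([ 1.02130292,  0.13600488, -0.01353886]), 'moment': array([ 0.00379543, -0.03275251, -0.02314083]), 'grip_width': 0.08530379088605435}
```

drive_tool(commands=[{"linear":[-0.058,0.012,0],"dr":[0,0,0],"jaw":0},{"linear":[-0.058,0.012,0],"dr":[0,0,0],"jaw":0},{"linear":[-0.058,0.012,0],"dr":[0,0,0],"jaw":0},{"linear":[-0.058,0.012,0],"dr":[0,0,0],"jaw":0},{"linear":[-0.045,0.012,0.04],"dr":[0,0,0],"jaw":0},{"linear":[-0.045,0.012,0.04],"dr":[0,0,0],"jaw":0},{"linear":[-0.045,0.012,0.04],"dr":[0,0,0],"jaw":0},{"linear":[-0.03,0.01,0.05],"dr":[0,0,0],"jaw":0}])

```text
clock: 2.98
tcp_pos: [0.5004, -0.2623, 0.4418]
orientation: [2.355, 2.075, 0.019]
contact_force: [0.3, 1.6, 0.8]
grip_width: 0.0854
```

```bash
python3 - <<'E'
from h import *
o=monitor.get_obs();print({k:o[k] for k in ['joints','tcp_pos','orientation']})
im=viewer.grab_frame("wrist");cv2.imwrite("pics/w1.png",im[:,:,::-1])
print(viewer.calibration("wrist"))
E
```

```text
{'joints': array([-0.45509529,  0.23654023,  1.04852491,  1.5624717 , -0.21673276,
        1.45672988,  0.47880161]), 'tcp_pos': array([ 0.50041065, -0.26230053,  0.44176161]), 'orientation': array([2.3554233 , 2.07533938, 0.01852025])}
{'K': array([[297.63768025,   0.        , 320.22041373],
       [  0.        , 297.63768025, 201.81619511],
       [  0.        ,   0.        ,   1.        ]]), 'R': array([[ 9.91500798e-01, -1.30099797e-01, -4.58219722e-04],
       [-1.24147337e-01, -9.47178121e-01,  2.95704323e-01],
       [-3.89050880e-02, -2.93134185e-01, -9.55279406e-01]]), 't': array([-0.52735415, -0.28602711,  0.51652052])}
```

View pics/w1.png

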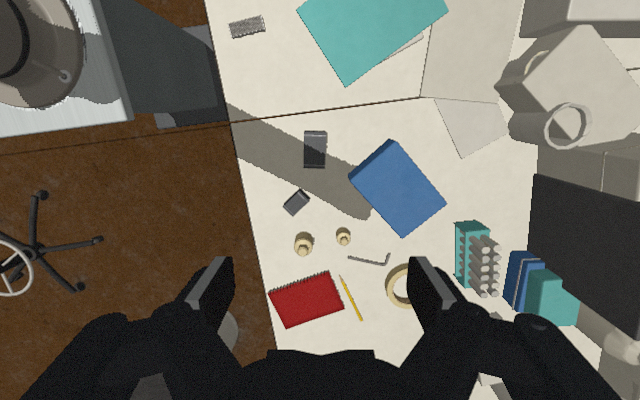

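The wrist picture shows the holder at (315,149), with the small block at (296,202), the weights at (304,243) and (343,236), and the insert at (247,27). Now I'll measure the holder's top face.

```bash
python3 - <<'E'
from h import *
np.set_printoptions(precision=4,suppress=True)
W=viewer.calibration("wrist");im=cv2.imread("pics/w1.png")
print("cam",-W["R"].T@W["t"])
cv2.imwrite("pics/w1c.png",cv2.resize(im[120:180,280:350],None,fx=10,fy=10,interpolation=cv2.INTER_CUBIC))
E
```

```text
cam [ 0.5075 -0.1881  0.5778]
```

View pics/w1c.png

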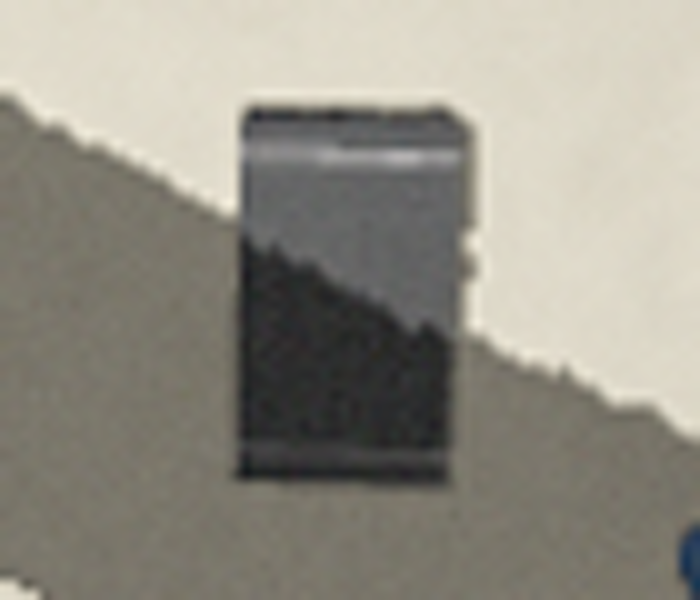

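```bash
python3 - <<'E'
from h import *
np.set_printoptions(precision=4,suppress=True)
W=viewer.calibration("wrist")
f=lambda x,y:(280+(x+.5)/10-.5,120+(y+.5)/10-.5)
P=[onz(W,f(*p),.04)[:2] for p in [(242,148),(465,152),(449,480),(236,478)]]
P=np.array(P);print(P,P.mean(0))
for i in range(4):print(np.linalg.norm(P[i]-P[i-1]))
d=(P[0]+P[1]-P[2]-P[3]);print(np.degrees(np.arctan2(d[1],d[0])))
d=(P[0]-P[3]);print(np.degrees(np.arctan2(d[1],d[0])));d=(P[1]-P[2]);print(np.degrees(np.arctan2(d[1],d[0])))
o=monitor.get_obs();print(Rot.from_rotvec(o['orientation']).as_matrix(),o['tcp_pos'])
E
```

```text
[[ 0.4729 -0.2256]
 [ 0.5119 -0.2314]
 [ 0.5017 -0.2892]
 [ 0.4632 -0.2838]] [ 0.4875 -0.2575]
0.05897720840862735
0.03942222081869286
0.0586734896796437
0.03889551039107926
80.26310106517379
80.52287197449222
80.00198546278102
[[ 0.1297  0.9916  0.0005]
 [ 0.9915 -0.1297  0.0069]
 [ 0.0069 -0.0004 -1.    ]] [ 0.4973 -0.264   0.4345]
```

drive_tool(commands=[{"linear":[0.005,-0.0105,0.05],"dr":[0,0,2.2],"jaw":0},{"linear":[0,0,0.055],"dr":[0,0,0],"jaw":0},{"linear":[0,0,0.055],"dr":[0,0,0],"jaw":0},{"linear":[0,0,0.055],"dr":[0,0,0],"jaw":0},{"linear":[0,0,0.055],"dr":[0,0,0],"jaw":0},{"linear":[0,0,0.04],"dr":[0,0,0],"jaw":0},{"linear":[0,0,0],"dr":[0,0,0],"jaw":0}])

```text
clock: 3.9
tcp_pos: [0.4844, -0.2551, 0.1121]
orientation: [-2.397, -2.015, -0.002]
contact_force: [-0.2, -0.7, -0.1]
grip_width: 0.0852
```

```bash
python3 - <<'E'
from h import *
np.set_printoptions(precision=4,suppress=True)
o=monitor.get_obs();print({k:o[k] for k in ['joints','tcp_pos','orientation']})
im=viewer.grab_frame("wrist");cv2.imwrite("pics/w2.png",im[:,:,::-1])
W=viewer.calibration("wrist");print(Rot.from_rotvec(o['orientation']).as_matrix())
import pickle;pickle.dump(W,open('w2.pkl','wb'))
for x in [(.4875,-.2575,.04),(.4875,-.2575,.0),o['tcp_pos']]:print(proj(W,x))
E
```

```text
{'joints': array([-0.2348,  0.5488,  0.8109,  1.9996, -0.5442,  0.8308,  0.7151]), 'tcp_pos': array([ 0.4844, -0.2551,  0.1121]), 'orientation': array([-2.3972, -2.0151, -0.0015])}
[[ 0.1719  0.9851 -0.0056]
 [ 0.9851 -0.1719  0.0082]
 [ 0.0071 -0.007  -1.    ]]
[323.3284 214.8993]
[323.0616 199.9148]
[317.7423 256.7797]
```

View pics/w2.png

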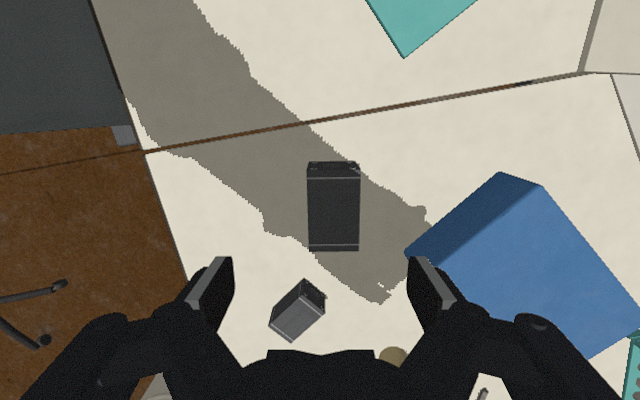

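```bash
python3 - <<'E'
from h import *
import pickle
np.set_printoptions(precision=4,suppress=True)
W=pickle.load(open('w2.pkl','rb'))
P=np.array([onz(W,p,.04)[:2] for p in [(307,178),(361,178),(359.5,243.5),(308,243.5)]]);print(P,P.mean(0))
print(onz(W,(334,250.5),.037),"low end; high end",onz(W,(334,161),.0), onz(W,(334,170),.037))
for p in [(405,250),(588,360),(500,172),(543,186)]:print('box',[onz(W,p,z)[:2] for z in (0,.03,.06)])
d=(P[0]+P[1]-P[2]-P[3]);print(np.degrees(np.arctan2(d[1],d[0])))
im=cv2.imread("pics/w2.png");cv2.imwrite("pics/w2c.png",cv2.resize(im[140:270,280:400],None,fx=4.5,fy=4.5,interpolation=cv2.INTER_CUBIC))
E
```

```text
[[ 0.4805 -0.2267]
 [ 0.5201 -0.2335]
 [ 0.5118 -0.2863]
 [ 0.4713 -0.2793]] [ 0.4959 -0.2564]
[ 0.4907 -0.2904  0.037 ] low end; high end [ 0.5028 -0.2244  0.    ] [ 0.5013 -0.2247  0.037 ]
box [array([ 0.5558, -0.3199]), array([ 0.5492, -0.3036]), array([ 0.5427, -0.2873])]
box [array([ 0.7383, -0.4841]), array([ 0.7104, -0.4486]), array([ 0.6825, -0.4132])]
box [array([ 0.6444, -0.2588]), array([ 0.6274, -0.2497]), array([ 0.6105, -0.2406])]
box [array([ 0.6819, -0.2782]), array([ 0.6606, -0.2668]), array([ 0.6393, -0.2554])]
80.64893645482903
```

View pics/w2c.png

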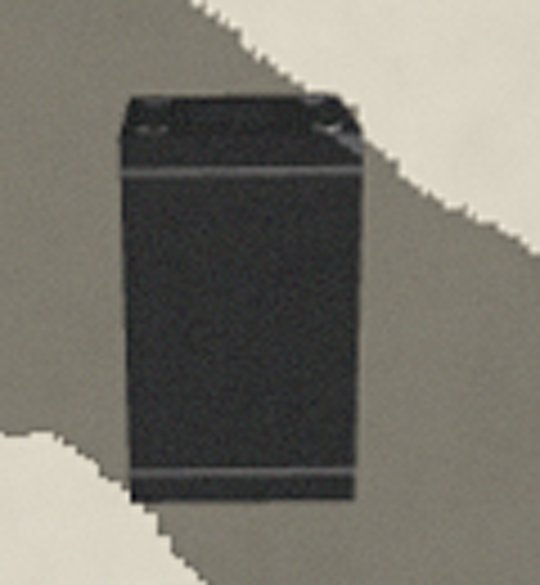

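```bash
python3 - <<'E'
from h import *
import pickle
np.set_printoptions(precision=4,suppress=True)
W=pickle.load(open('w2.pkl','rb'))
P=np.array([onz(W,p,.04)[:2] for p in [(306.5,168.5),(360.2,168.5),(358.7,250.8),(308.6,250.8)]]);c=P.mean(0);print(P,c)
for i in range(4):print(np.linalg.norm(P[i]-P[i-1]))
d=(P[0]+P[1]-P[2]-P[3]);print(np.degrees(np.arctan2(d[1],d[0])))
o=monitor.get_obs();R=Rot.from_rotvec(o['orientation']).as_matrix();print(o['tcp_pos'])
print(R.T@(np.r_[c,.005]-o['tcp_pos']),np.degrees(np.arctan2(R[1,0],R[0,0])))
E
```

```text
[[ 0.4814 -0.2195]
 [ 0.5204 -0.2263]
 [ 0.5103 -0.2926]
 [ 0.4706 -0.2857]] [ 0.4957 -0.256 ]
0.06702488534413487
0.0396179800146385
0.06698653649662988
0.04029922308987733
81.032370842533
[ 0.4855 -0.2559  0.1139]
[0.0009 0.0105 0.1088] 80.09955994971762
```

drive_tool(commands=[{"linear":[0.001,0.0105,0.02],"dr":[0,0,-0.9],"jaw":0.25},{"linear":[0,0,0.03],"dr":[0,0,0],"jaw":0.25},{"linear":[0,0,0.002],"dr":[0,0,0],"jaw":0.25},{"linear":[0,0,0],"dr":[0,0,0],"jaw":0.25}])

```text
clock: 4.45
tcp_pos: [0.5024, -0.2592, 0.0696]
orientation: [2.384, 2.039, 0.015]
contact_force: [-0.1, 1.0, -0.4]
grip_width: 0.0642
```

```bash
python3 - <<'E'
from h import *
np.set_printoptions(precision=4,suppress=True)
im=viewer.grab_frame("wrist");cv2.imwrite("pics/w3.png",im[:,:,::-1])
o=monitor.get_obs();R=Rot.from_rotvec(o['orientation']).as_matrix();print(o['tcp_pos'],o['grip_width'])
print(R.T@(np.array([.4957,-.256,.005])-o['tcp_pos']),np.degrees(np.arctan2(R[1,0],R[0,0])))
E
```

```text
[ 0.5024 -0.2592  0.0697] 0.06402208029861224
[ 0.0018 -0.0077  0.0646] 81.07797721578643
```

View pics/w3.png

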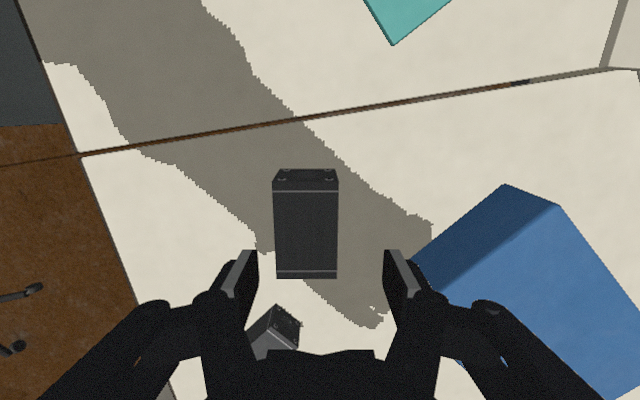

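The holder is at (306,222), between the fingertips at (245,255) and (395,255), which stand 8 mm to the right. I'll correct that and go down.

drive_tool(commands=[{"linear":[0.002,-0.0077,0.01],"dr":[0,0,0],"jaw":0.25},{"linear":[0,0,0],"dr":[0,0,0],"jaw":0.25},{"linear":[0,0,0.025],"dr":[0,0,0],"jaw":0.25},{"linear":[0,0,0],"dr":[0,0,0],"jaw":0.25}])

```text
clock: 5.0
tcp_pos: [0.4962, -0.256, 0.0362]
orientation: [2.382, 2.037, 0.019]
contact_force: [0.6, 0.5, 0.4]
grip_width: 0.0639
```

```bash
cat > pos.py <<'E'
from h import *
import sys
np.set_printoptions(precision=4,suppress=True)
o=monitor.get_obs();R=Rot.from_rotvec(o['orientation']).as_matrix();print(o['clock'],o['tcp_pos'],o['grip_width'],'F',o['contact_force'],'q',o['joints'])
print(R)
with open('log.txt','a') as f:f.write(repr((o['joints'].tolist(),o['tcp_pos'].tolist(),o['orientation'].tolist()))+"\n")
if len(sys.argv)>3:
    t=np.array([float(a) for a in sys.argv[1:4]]);print('to target, tool axes',R.T@(t-o['tcp_pos']))
E
python3 pos.py .4957 -.256 .005
```

```text
5.0 [ 0.4962 -0.256   0.0362] 0.0639359991372726 F [0.6282 0.5081 0.4179] q [-0.14    0.6574  0.6809  2.0215 -0.6706  0.6824  0.8214]
[[ 0.155   0.9878  0.0141]
 [ 0.9879 -0.1551  0.0023]
 [ 0.0045  0.0136 -0.9999]]
to target, tool axes [-0.0002 -0.0009  0.0312]
```

drive_tool(commands=[{"linear":[0,-0.001,0.016],"dr":[0.8,0,0],"jaw":0.25},{"linear":[0,0,0.014],"dr":[0,0,0],"jaw":0.25},{"linear":[0,0,0],"dr":[0,0,0],"jaw":0.25}])

```text
clock: 5.38
tcp_pos: [0.4962, -0.2562, 0.0054]
orientation: [-2.385, -2.041, -0.005]
contact_force: [0.1, 0.3, 0.8]
grip_width: 0.064
```

```bash
python3 pos.py .4957 -.256 .005
```

```text
5.375 [ 0.4962 -0.2562  0.0054] 0.06397803549666314 F [0.1074 0.3016 0.7627] q [-0.1082  0.7093  0.6374  2.0176 -0.7067  0.6465  0.8468]
[[ 0.1549  0.9879  0.0007]
 [ 0.9879 -0.1549  0.0039]
 [ 0.0039  0.0001 -1.    ]]
to target, tool axes [ 0.0001 -0.0005  0.0004]
```

drive_tool(commands=[{"linear":[0,0,0],"dr":[0,0,0],"jaw":1},{"linear":[0,0,0],"dr":[0,0,0],"jaw":1},{"linear":[0,0,0],"dr":[0,0,0],"jaw":1},{"linear":[0,0,0],"dr":[0,0,0],"jaw":1},{"linear":[0,0,-0.02],"dr":[0,0,0],"jaw":1},{"linear":[0,0,-0.04],"dr":[0,0,0],"jaw":1},{"linear":[0,0,-0.05],"dr":[0,0,0],"jaw":1},{"linear":[0,0,-0.05],"dr":[0,0,0],"jaw":1}], force=80)

```text
clock: 6.38
tcp_pos: [0.4933, -0.2559, 0.17]
orientation: [-2.383, -2.034, 0.001]
contact_force: [0.8, 0.4, -3.8]
grip_width: 0.039
```

```bash
python3 pos.py
```

```text
6.375 [ 0.4933 -0.2559  0.17  ] 0.03896354533730945 F [ 0.847   0.3664 -3.7773] q [-0.2977  0.485   0.8861  1.9398 -0.4653  0.9435  0.6604]
[[ 0.1568  0.9876 -0.0062]
 [ 0.9876 -0.1567  0.0063]
 [ 0.0053 -0.0071 -1.    ]]
```

```bash
cat > fk.py <<'E'
import numpy as np, itertools
from scipy.spatial.transform import Rotation as Rot
from scipy.optimize import least_squares
pi=np.pi
D=[([-1.25110582,.47776747,.02233842,1.55645913,-.01151005,1.10929607,-.08308396],[.27979528,.61362672,.23034432],[-6.66751343e-01,-3.06975567,2.8e-3]),
([-1.03265284,.00607276,.58789294,1.32267118,-.00653662,1.80893423,-.56999512],[.45643075,.1577835,.61569595],[-2.35331901,-2.07892202,-.00872933]),
([-.45509529,.23654023,1.04852491,1.5624717,-.21673276,1.45672988,.47880161],[.50041065,-.26230053,.44176161],[2.3554233,2.07533938,.01852025]),
([-0.2348,0.5488,0.8109,1.9996,-0.5442,0.8308,0.7151],[0.4844,-0.2551,0.1121],[-2.3972,-2.0151,-0.0015])]
D+=[eval(l) for l in open('log.txt')]
ax='zyzyzyz'
def fk(q,p,s):
    # p: c1,c7,h,L1,L2,Lt,a3,a4,a6
    R=Rot.identity();x=np.array([0,0,p[2]])
    off=[p[0],0,0,0,0,0,p[1]]
    link={2:[p[6],0,p[3]],3:[p[7],0,0],4:[0,0,p[4]],5:[p[8],0,0],6:[0,0,p[5]]}
    for i in range(7):
        R=R*Rot.from_euler(ax[i],s[i]*q[i]+off[i])
        if i in link:x=x+R.apply(link[i])
    return x,R
def res(p,s):
    r=[]
    for q,t,o in D:
        x,R=fk(q,p,s);r+=list(x-t)+list(.3*(Rot.from_rotvec(o).inv()*R).as_rotvec())
    return np.array(r)
if __name__=="__main__":
    best=[]
    for s in itertools.product([1,-1],repeat=4):
        S=[s[0],1,s[1],1,s[2],1,s[3]]
        for c1 in (0,pi/2,pi,-pi/2):
          for c7 in (0,pi/2,pi,-pi/2):
            r=least_squares(res,[c1,c7,.35,.5,.5,.35,0,0,0],args=(S,),max_nfev=40)
            best.append((r.cost,S,r.x))
    best.sort(key=lambda b:b[0])
    for b in best[:4]:print(b[0],b[1],b[2].round(4))
    np.save('p.npy',np.r_[best[0][2],best[0][1]])
    print(np.abs(best[0][0]),res(best[0][2],best[0][1]).reshape(-1,6).round(4))
E
python3 fk.py
```

```text
0.00013695006544802734 [-1, 1, -1, 1, -1, 1, -1] [-0.0947  1.4761  0.5028  0.5309  0.4413  0.5221  0.0506  0.0018  0.0029]
0.00013695006544802742 [-1, 1, -1, 1, -1, 1, -1] [-0.0947  1.4761  0.5028  0.5309  0.4413  0.5221  0.0506  0.0018  0.0029]
0.00013695006544802842 [-1, 1, -1, 1, -1, 1, -1] [-0.0947  1.4761  0.5028  0.5309  0.4413  0.5221  0.0506  0.0018  0.0029]
0.00013695006544803026 [-1, 1, -1, 1, -1, 1, -1] [-0.0947  1.4761  0.5028  0.5309  0.4413  0.5221  0.0506  0.0018  0.0029]
0.00013695006544802734 [[ 0.0036  0.0036 -0.0002  0.      0.0001  0.    ]
 [-0.0051  0.0109  0.0001 -0.0001 -0.0001  0.    ]
 [-0.0065 -0.004  -0.0006 -0.0002 -0.0003 -0.    ]
 [-0.0016  0.0004  0.0016 -0.0002  0.0002 -0.    ]
 [ 0.0031 -0.0004 -0.0008 -0.0001 -0.0004 -0.    ]
 [ 0.0002  0.0009 -0.0021 -0.0001 -0.      0.    ]
 [-0.004  -0.0016  0.0021 -0.0002  0.0002  0.    ]]
```

```bash
sed -i 's/x=np.array(\[0,0,p\[2\]\])/x=np.array([p[9],p[10],p[2]])/; s/.35,0,0,0\]/.35,0,0,0,0,0]/; s/for c1 in (0,pi\/2,pi,-pi\/2)/for c1 in (0,)/; s/for c7 in (0,pi\/2,pi,-pi\/2)/for c7 in (pi\/2,)/' fk.py
python3 fk.py
```

```text
4.4663158777369354e-05 [-1, 1, -1, 1, -1, 1, -1] [-0.0793  1.4915  0.24    0.5592  0.461   0.2741  0.0122  0.0199 -0.0105
  0.0068 -0.0116]
0.08022833489127891 [1, 1, -1, 1, -1, 1, 1] [ 0.7629  0.5083  3.032  -2.6699  0.3343  0.9604  0.5202 -1.1168 -0.4323
 -0.1343  0.8339]
0.17127448573042425 [-1, 1, 1, 1, 1, 1, 1] [-0.4346  2.0698  2.8847  1.907   0.4765  3.824  -0.1882  0.4792  1.7766
  0.8849  1.2632]
0.18986928442413722 [-1, 1, -1, 1, 1, 1, -1] [-0.0724  2.0164 -0.0268  0.5711  0.4671  0.0134  0.0154  0.025   0.0043
  0.013  -0.0116]
4.4663158777369354e-05 [[ 0.0017 -0.0016  0.0026  0.      0.      0.    ]
 [-0.0032  0.0047  0.001  -0.0001 -0.0001  0.    ]
 [ 0.     -0.0051 -0.0031 -0.0002 -0.0002 -0.    ]
 [ 0.0003  0.0009 -0.0003 -0.0002  0.0001 -0.    ]
 [ 0.0003  0.0009  0.0006 -0.0001 -0.0003 -0.    ]
 [ 0.0014  0.0008  0.0005 -0.0001 -0.      0.    ]
 [-0.0005 -0.0004 -0.0013 -0.0001  0.0002  0.    ]]
```

drive_tool(commands=[{"linear":[0,0,-0.04],"dr":[0,10,0],"jaw":1},{"linear":[0,0,-0.02],"dr":[0,10,0],"jaw":1},{"linear":[0,0,0],"dr":[0,10,0],"jaw":1},{"linear":[0,0,0],"dr":[0,10,0],"jaw":1},{"linear":[0,0,0],"dr":[0,0,0],"jaw":1}])

```text
clock: 7.0
tcp_pos: [0.4957, -0.2586, 0.2429]
orientation: [-1.952, -1.69, -0.736]
contact_force: [-0.8, 0.1, -2.9]
grip_width: 0.0389
```

```bash
python3 pos.py; sed -i 's/^D+=/D=D[:1]+D[3:]\nD+=/' fk.py; python3 fk.py
```

```text
7.0 [ 0.4957 -0.2586  0.2429] 0.03891806018525403 F [-0.7575  0.054  -2.871 ] q [ 0.2484  0.5989  0.6577  1.6897 -0.8418  1.5952  1.0312]
[[ 0.1057  0.9893  0.1005]
 [ 0.7473 -0.1457  0.6483]
 [ 0.6561  0.0065 -0.7547]]
0.00017453097200985655 [-1, 1, -1, 1, -1, 1, -1] [-0.076   1.4979  0.3455  0.4629  0.4353  0.3206  0.0634 -0.0208  0.0034
  0.0102  0.0045]
0.024974313256168446 [1, 1, -1, 1, -1, 1, 1] [ 0.2411 -0.1421  0.8683 -2.592  -0.4627 -0.4081  0.72   -1.5632  0.1119
  0.5116  0.2896]
0.13403085769694845 [-1, 1, -1, 1, -1, 1, 1] [-0.1485  0.0979  0.2654  0.5171  0.3834  0.3379  0.0781 -0.0577  0.0063
 -0.0198  0.0218]
0.13524195698201755 [-1, 1, 1, 1, 1, 1, 1] [-0.1687  1.8816 -1.1463  2.2438  0.7016  0.0595 -0.7814  0.67    0.2532
  0.0814  0.2476]
0.00017453097200985655 [[-0.0035 -0.0009  0.0006  0.      0.      0.0009]
 [ 0.0025 -0.0016  0.0014 -0.0002  0.0001  0.0009]
 [-0.0012  0.0018 -0.0005 -0.0001 -0.0003  0.0009]
 [-0.0038  0.0036 -0.001  -0.0001 -0.      0.0009]
 [ 0.0025 -0.0032  0.0022 -0.0001  0.0002  0.0009]
 [ 0.0035  0.0004 -0.0028 -0.0149 -0.0007 -0.0047]]
```

```bash
cat > fk2.py <<'E'
from fk import *
S=[-1,1,-1,1,-1,1,-1]
P0=np.array([0]*6+[pi/2,.35,.48,.44,.32,.03,0,0,0,0],float)
def fk(q,p):
    R=Rot.identity();x=np.array([p[14],p[15],p[7]])
    link={2:[p[11],0,p[8]],3:[p[12],0,0],4:[0,0,p[9]],5:[p[13],0,0],6:[0,0,p[10]]}
    for i in range(7):
        R=R*Rot.from_euler(ax[i],S[i]*q[i]+p[i])
        if i in link:x=x+R.apply(link[i])
    return x,R
def res2(p):
    r=[]
    for q,t,o in D:
        x,R=fk(q,p);r+=list(x-t)+list(.3*(Rot.from_rotvec(o).inv()*R).as_rotvec())
    return np.r_[r,(p-P0)*np.array([.01]*7+[.002]*4+[.01]*3+[.3]*2)]
if __name__=="__main__":
    r=least_squares(res2,P0);print(r.cost,r.x.round(3));print(r.fun[:-16].reshape(-1,6).round(4))
    np.save('p2.npy',r.x)
E
python3 fk2.py
```

```text
0.00010813838187927259 [-6.90e-02 -7.00e-03 -3.00e-03 -1.20e-02 -2.20e-02  1.90e-02  1.52e+00
  3.38e-01  4.89e-01  4.40e-01  3.29e-01  6.10e-02 -4.00e-03  3.00e-03
  6.00e-03 -1.00e-03]
[[-0.0021 -0.0004  0.001  -0.0002 -0.0061  0.0032]
 [ 0.0009 -0.0017  0.0014  0.002  -0.0002  0.0002]
 [ 0.0002  0.0021 -0.0006  0.0014  0.0004 -0.0005]
 [-0.0013  0.0038 -0.0013  0.0011  0.001  -0.0007]
 [-0.0004 -0.0044  0.002   0.0025 -0.001   0.0009]
 [ 0.0022  0.0006 -0.0026 -0.0082 -0.0015 -0.0031]]
```

```bash
cat > ik.py <<'E'
from fk2 import *
p=np.load('p2.npy')
lo=np.array([-2.96,-.34,-1.41,.24,-1.37,.17,-2.96]);hi=np.array([2.96,2.1,1.46,2.44,4.51,1.92,2.96])
def ik(pos,Rt,q0,m=.05):
    f=lambda q:np.r_[(fk(q,p)[0]-pos)/.01,(Rt.inv()*fk(q,p)[1]).as_rotvec()/.03,(q-q0)*.02]
    best=None
    for k in range(8):
        g=np.clip(q0+np.random.default_rng(k).normal(0,.6*(k>0),7),lo+.1,hi-.1)
        r=least_squares(f,g,bounds=(lo+m,hi-m),max_nfev=60)
        if best is None or r.cost<best.cost:best=r
    return best
def hor(th,up):
    z=np.array([np.cos(th),np.sin(th),0]);x=np.array([0,0,1.])*up;return Rot.from_matrix(np.c_[x,np.cross(z,x),z])
if __name__=="__main__":
    np.set_printoptions(precision=2,suppress=True)
    q0=np.array([0.2484,0.5989,0.6577,1.6897,-0.8418,1.5952,1.0312])
    for deg in range(30,151,15):
        th=np.radians(deg)
        for up in (1,-1):
            out=[]
            for z in (.16,.207):
                pos=np.array([.482,.112,z])+.017*np.array([np.cos(th),np.sin(th),0])
                r=ik(pos,hor(th,up),q0);e=fk(r.x,p)
                out+=[np.linalg.norm(e[0]-pos)*1000,np.degrees(np.linalg.norm((hor(th,up).inv()*e[1]).as_rotvec()))]
            print(deg,up,np.array(out),r.x)
E
time python3 ik.py
```

```text
30 1 [65.02 12.84 80.67 15.32] [ 1.62  1.99 -1.03  2.39 -1.32  0.22  1.94]
30 -1 [65.02 12.84 80.67 15.32] [ 1.62  1.99 -1.03  2.39 -1.32  0.22 -1.21]
45 1 [38.53  6.67 49.96  8.68] [ 1.54  1.75 -1.15  2.39 -0.84  0.22  1.2 ]
45 -1 [38.53  6.67 49.96  8.68] [ 1.65  2.04 -1.27  2.39  0.79  0.22  2.78]
60 1 [ 2.75  0.47 12.17  2.07] [ 1.55  1.74 -1.26  2.39 -0.02  0.28  0.3 ]
60 -1 [ 2.76  0.47 12.17  2.07] [ 1.55  1.74 -1.26  2.39 -0.03  0.28 -2.83]
75 1 [0. 0. 0. 0.] [ 0.64  0.82 -0.29  2.26 -1.32  1.37  1.37]
75 -1 [0. 0. 0. 0.] [ 0.64  0.82 -0.29  2.26 -1.32  1.37 -1.77]
90 1 [0. 0. 0. 0.] [ 0.15  0.84  0.21  2.07 -1.28  1.78  1.32]
90 -1 [0.   0.   0.01 0.  ] [ 0.15  0.84  0.2   2.07 -1.28  1.78 -1.82]
105 1 [0. 0. 0. 0.] [ 0.11  0.89  0.17  1.88 -1.11  1.87  1.24]
105 -1 [0. 0. 0. 0.] [ 0.11  0.89  0.17  1.88 -1.11  1.87 -1.91]
120 1 [0. 0. 0. 0.] [ 0.24  0.94 -0.09  1.7  -0.86  1.87  1.09]
120 -1 [0. 0. 0. 0.] [ 0.24  0.94 -0.09  1.7  -0.86  1.87 -2.06]
135 1 [0. 0. 0. 0.] [ 0.44  1.08 -0.52  1.53 -0.53  1.87  0.83]
135 -1 [0. 0. 0. 0.] [ 0.44  1.08 -0.52  1.53 -0.53  1.87 -2.31]
150 1 [14.29  3.   15.29  3.15] [ 0.69  1.49 -1.21  1.46 -0.02  1.87  0.32]
150 -1 [14.29  3.   15.29  3.15] [ 0.69  1.49 -1.21  1.46 -0.02  1.87 -2.82]
real	1m0.788s
user	0m59.942s
sys	0m0.136s
```

drive_tool(commands=[{"linear":[0,0,0],"dr":[0,10.3,0],"jaw":1},{"linear":[0,0,0],"dr":[0,10.3,0],"jaw":1},{"linear":[0,0,0],"dr":[0,10.3,0],"jaw":1},{"linear":[0,0,0],"dr":[0,10.3,0],"jaw":1},{"linear":[0,0,0],"dr":[0,8,0],"jaw":1},{"linear":[0,0,0],"dr":[0,0,0],"jaw":1}])

```text
clock: 7.75
tcp_pos: [0.4989, -0.2535, 0.2437]
orientation: [-1.323, -1.163, -1.291]
contact_force: [0.1, -0.1, -3.0]
grip_width: 0.0391
```

```bash
python3 pos.py; python3 fk2.py; python3 - <<'E'
from h import *
for n in ["wrist","scene"]:
    im=viewer.grab_frame(n);cv2.imwrite(f"pics/{n}4.png",im[:,:,::-1])
E
```

```text
7.75 [ 0.4989 -0.2535  0.2437] 0.03905117255976554 F [ 0.1323 -0.0839 -2.9513] q [ 0.9111  0.925  -0.1461  1.517  -0.9355  1.9042  0.9443]
[[ 0.0022  0.9917  0.1287]
 [ 0.0247 -0.1287  0.9914]
 [ 0.9997  0.001  -0.0248]]
0.00036935834921622085 [-0.051 -0.002 -0.025 -0.04  -0.029  0.053  1.538  0.314  0.494  0.446
  0.32   0.053 -0.007  0.007 -0.002 -0.002]
[[-0.0055 -0.0028  0.0028  0.0027 -0.0113  0.0086]
 [ 0.0001 -0.0008  0.0016  0.0035 -0.0013  0.0018]
 [ 0.0018  0.0031 -0.0023  0.0023  0.0002  0.0001]
 [ 0.0014  0.0046 -0.0037  0.0019  0.0009 -0.0003]
 [-0.0032 -0.0032  0.0038  0.0044 -0.0026  0.003 ]
 [-0.0032 -0.005  -0.0002 -0.0025 -0.0024 -0.002 ]
 [ 0.0087  0.0042 -0.002  -0.0054 -0.0046 -0.0113]]
```

View pics/wrist4.png

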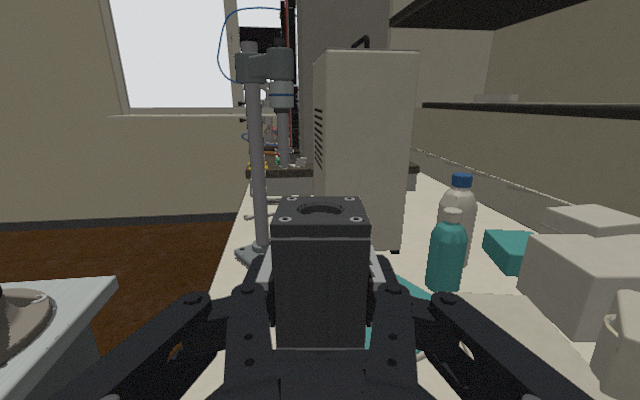

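View pics/scene4.png

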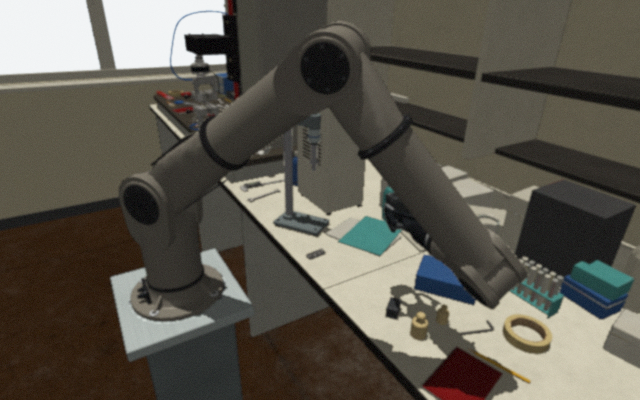

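The wrist view shows the holder held upright with its mouth at (320,208). The spigot hangs at (283,108-165), left of the column head. I'll enlarge the mouth and the spigot.

```bash
python3 - <<'E'
import cv2
im=cv2.imread("pics/wrist4.png")
cv2.imwrite("pics/w4a.png",cv2.resize(im[185:245,260:380],None,fx=6,fy=6,interpolation=cv2.INTER_CUBIC))
cv2.imwrite("pics/w4b.png",cv2.resize(im[35:185,225:325],None,fx=4,fy=4,interpolation=cv2.INTER_CUBIC))
E
```

```text
(no output)
```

View pics/w4a.png

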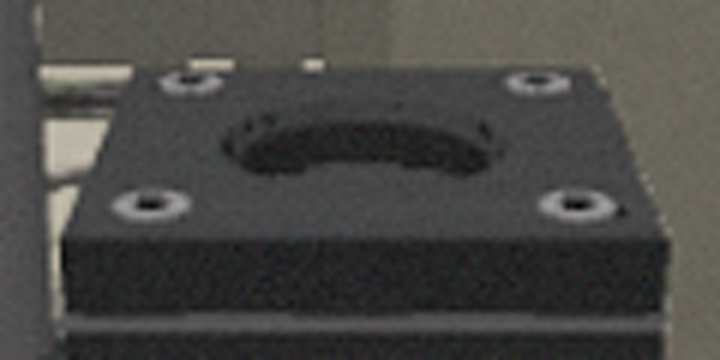

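View pics/w4b.png

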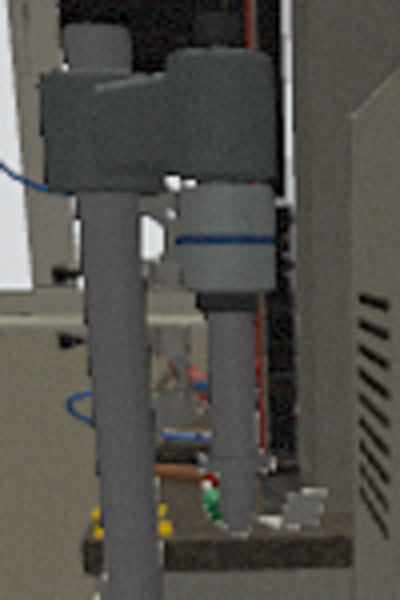

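```bash
python3 - <<'E'
from h import *
np.set_printoptions(precision=4,suppress=True)
W=viewer.calibration("wrist");S=viewer.calibration("scene");T=viewer.calibration("top")
print("cam",-W["R"].T@W["t"])
u=(225+235/4-.4,35+528/4)
print("tip",tri(W,u,S,(313.0,169.3)),onz(W,u,.212))
print("cellbot",tri(W,(225+227/4,35+290/4),S,(260+215/4,95+190/4)))
for X in [(.482,.112,.212),(.4915,.1314,.212),(.482,.112,.312),(.482,.112,.24)]: print(X,proj(W,X),proj(S,X),proj(T,X))
o=monitor.get_obs();R=Rot.from_rotvec(o['orientation']).as_matrix()
# holder top centre from mouth
print(o['tcp_pos'],"mouth", proj(W,o['tcp_pos']-.019*R[:,2]+.033*R[:,0]))
E
```

```text
cam [ 0.4821 -0.3921  0.3272]
tip (array([0.4846, 0.1219, 0.2143]), np.float64(0.00390154818222157)) [0.4839 0.124  0.212 ]
cellbot (array([0.4842, 0.1158, 0.3103]), np.float64(0.003165245755268211))
(0.482, 0.112, 0.212) [282.3003 168.5663] [313.6919 171.6901] [284.2131 202.7457]
(0.4915, 0.1314, 0.212) [287.5902 165.985 ] [313.2328 169.2485] [278.3505 200.5532]
(0.482, 0.112, 0.312) [279.8989 107.3401] [313.9937 141.9386] [281.0867 196.0733]
(0.482, 0.112, 0.24) [281.6599 152.2392] [313.7743 163.5651] [283.3872 200.9831]
[ 0.5001 -0.2533  0.2455] mouth [319.8343 213.3865]
```

```bash
python3 - <<'E'
from h import *
np.set_printoptions(precision=4,suppress=True)
W=viewer.calibration("wrist")
o=monitor.get_obs();R=Rot.from_rotvec(o['orientation']).as_matrix()
# camera in tool frame
Rct=W["R"]@R; tct=W["R"]@o['tcp_pos']+W["t"]
print("cam in tool",-Rct.T@tct)
f=lambda x,y:(260+(x+.5)/6-.5,185+(y+.5)/6-.5)
px=np.array([f(62,240),f(668,240),f(603,68),f(135,68)])
# tool: x up, y right(world x), z forward
C=np.array([[0,-.02,-.02],[0,.02,-.02],[0,.02,.02],[0,-.02,.02]])
ok,rv,tv=cv2.solvePnP(C,px,W["K"],None)
Rp=cv2.Rodrigues(rv)[0]
M=Rct.T@Rp; print("face centre in tool",Rct.T@(tv[:,0]-tct)); print(M, np.degrees(Rot.from_matrix(M).as_rotvec()))
c=[cv2.projectPoints(C,rv,tv,W["K"],None)[0][:,0]-px];print(c)
E
```

```text
cam in tool [ 0.0775  0.0001 -0.1424]
face centre in tool [ 0.0335  0.0004 -0.0135]
[[ 1.      0.0034 -0.0011]
 [-0.0034  0.9999  0.0099]
 [ 0.0011 -0.0099  1.    ]] [-0.5664 -0.0616 -0.1932]
[array([[-0.3548,  0.0011],
       [ 0.3543,  0.038 ],
       [-0.6424, -0.0496],
       [ 0.6431, -0.0024]])]
```

drive_tool(commands=[{"linear":[-0.012,-0.009,0.045],"dr":[0,1.4,0],"jaw":1},{"linear":[-0.012,-0.009,0.05],"dr":[0,0,0],"jaw":1},{"linear":[-0.012,-0.009,0.05],"dr":[0,0,0],"jaw":1},{"linear":[-0.012,-0.009,0.05],"dr":[0,0,0],"jaw":1},{"linear":[-0.012,-0.009,0.04],"dr":[0,0,0],"jaw":1},{"linear":[-0.012,-0.009,0.02],"dr":[0,0,0],"jaw":1},{"linear":[0,0,0],"dr":[0,0,0],"jaw":1},{"linear":[0,0,0],"dr":[0,0,0],"jaw":1}])

```text
clock: 8.85
tcp_pos: [0.4834, 0.0119, 0.1635]
orientation: [-1.34, -1.223, -1.266]
contact_force: [-0.1, -0.9, -2.6]
grip_width: 0.039
```

```bash
python3 pos.py; python3 - <<'E'
from h import *
im=viewer.grab_frame("wrist");cv2.imwrite("pics/w5.png",im[:,:,::-1])
E
```

```text
8.85 [0.4834 0.0119 0.1635] 0.039008246094248425 F [-0.0734 -0.8903 -2.6278] q [ 0.7057  0.8705 -0.2652  1.9853 -1.083   1.448   1.2304]
[[-0.0124  0.9937  0.1111]
 [ 0.0768 -0.1099  0.991 ]
 [ 0.997   0.0208 -0.075 ]]
```

View pics/w5.png

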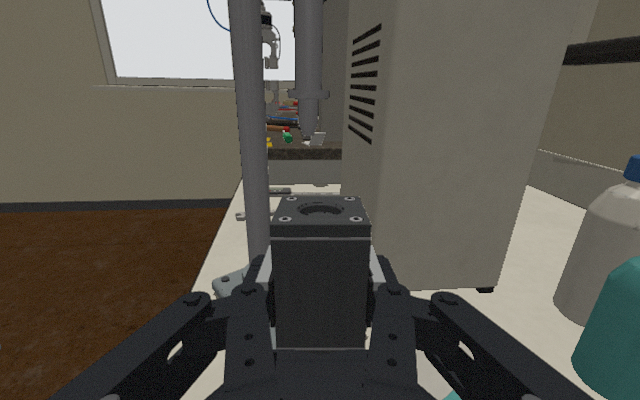

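The picture shows the shoulder disc at (309,94), the tip at (309,137) and the mouth at (320,210). Orientation drifted about 4°, so I'll correct it and measure again.

drive_tool(commands=[{"linear":[0,0,0],"dr":[0,4.3,1.2],"jaw":1},{"linear":[0,0,0],"dr":[0,0,0],"jaw":1},{"linear":[0,0,0],"dr":[0,0,0],"jaw":1}])

```text
clock: 9.28
tcp_pos: [0.4856, 0.0086, 0.1639]
orientation: [-1.296, -1.161, -1.293]
contact_force: [-0.1, -0.3, -2.8]
grip_width: 0.0391
```

```bash
python3 pos.py; python3 - <<'E'
from h import *
import pickle
np.set_printoptions(precision=4,suppress=True)
W=viewer.calibration("wrist")
im=viewer.grab_frame("wrist")[:,:,::-1];cv2.imwrite("pics/w6.png",im)
pickle.dump(W,open('w6.pkl','wb'))
cv2.imwrite("pics/w6c.png",cv2.resize(im[60:240,250:380],None,fx=4,fy=4,interpolation=cv2.INTER_CUBIC)[:600])
E
```

```text
9.275 [0.4856 0.0086 0.1639] 0.03910680278299235 F [-0.0676 -0.2702 -2.7769] q [ 0.7223  0.9171 -0.2787  1.9662 -1.0888  1.4897  1.2309]
[[-0.0041  0.9935  0.1139]
 [ 0.0071 -0.1139  0.9935]
 [ 1.      0.0049 -0.0066]]
```

View pics/w6c.png

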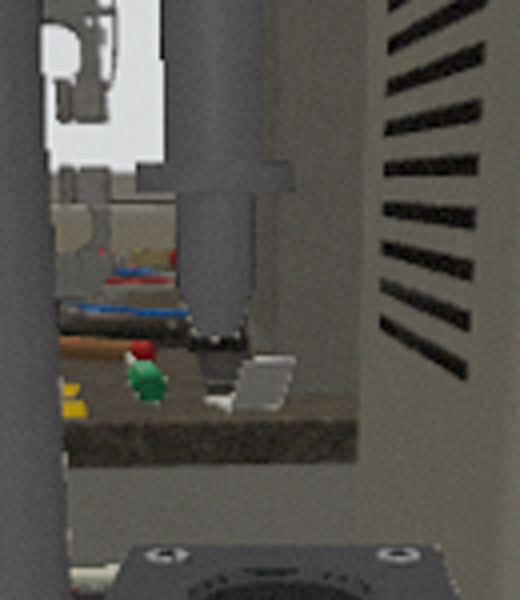

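```bash
python3 - <<'E'
from h import *
import pickle
np.set_printoptions(precision=4,suppress=True)
W=pickle.load(open('w6.pkl','rb'));W2=viewer.calibration("wrist");print(np.abs(W2['t']-W['t']).max())
f=lambda x,y:(250+(x+.5)/4-.5,60+(y+.5)/4-.5)
def at(u,depth):
    o,d=ray(W,u);return o+d*depth/ (W["R"]@d)[2]
for dep in (.241,.248): print(at(f(216,190),dep),at(f(216,335),dep))
print(onz(W,f(216,335),.212))
o=monitor.get_obs();R=Rot.from_rotvec(o['orientation']).as_matrix()
s=np.array([.484,.115]);t=np.r_[s,0]+.0137*R[:,2];t[2]=.163
print(o['tcp_pos'],t,R.T@(t-o['tcp_pos']))
E
```

```text
8.447255067145498e-05
[0.4847 0.1204 0.2408] [0.4838 0.1114 0.2129]
[0.4852 0.1278 0.2407] [0.4843 0.1185 0.212 ]
[0.4843 0.1186 0.212 ]
[0.4855 0.0085 0.1639] [0.4856 0.1286 0.163 ] [-0.     -0.0136  0.1193]
```

drive_tool(commands=[{"linear":[0,-0.004,0.03],"dr":[0,0,0],"jaw":1},{"linear":[0,-0.004,0.03],"dr":[0,0,0],"jaw":1},{"linear":[0,-0.004,0.03],"dr":[0,0,0],"jaw":1},{"linear":[0,0,0.015],"dr":[0,0,0],"jaw":1},{"linear":[0,0,0],"dr":[0,0,0],"jaw":1},{"linear":[0,0,0],"dr":[0,0,0],"jaw":1}])

```text
clock: 10.07
tcp_pos: [0.4884, 0.113, 0.1631]
orientation: [-1.305, -1.17, -1.297]
contact_force: [-0.3, 0.0, -3.4]
grip_width: 0.0391
```

```bash
python3 pos.py .4861 .131 .163; cat > look.py <<'E'
from h import *
import pickle,sys
n=sys.argv[1]
W=viewer.calibration("wrist");o=monitor.get_obs()
im=viewer.grab_frame("wrist")[:,:,::-1];cv2.imwrite(f"pics/{n}.png",im)
pickle.dump((W,o),open(n+'.pkl','wb'))
cv2.imwrite(f"pics/{n}c.png",cv2.resize(im[60:250,240:400],None,fx=3,fy=3,interpolation=cv2.INTER_CUBIC))
E
python3 look.py w7
```

```text
10.075 [0.4884 0.113  0.1631] 0.039141582917135556 F [-0.3097  0.0223 -3.4392] q [ 0.6208  0.9039 -0.3702  2.082  -1.2442  1.3338  1.3159]
[[-0.0091  0.9927  0.1199]
 [ 0.017  -0.1198  0.9927]
 [ 0.9998  0.011  -0.0158]]
to target, tool axes [ 0.0002 -0.0044  0.0176]
```

View pics/w7c.png

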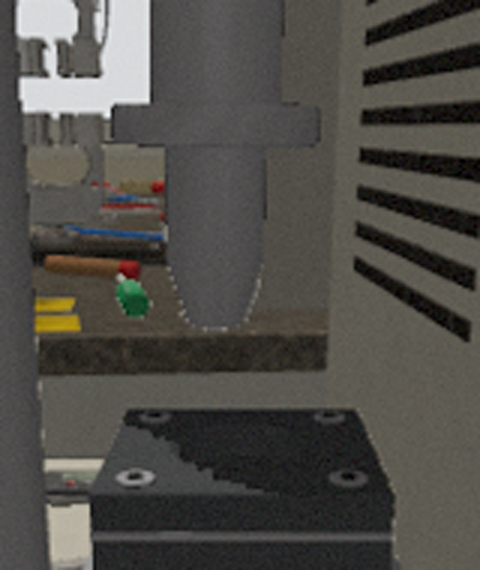

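```bash
cat > sp.py <<'E'
from h import *
import pickle,sys
np.set_printoptions(precision=4,suppress=True)
def est(n,sh,spg,tip):
    W,o=pickle.load(open(n+'.pkl','rb'))
    f=lambda x,y:np.array((240+(x+.5)/3-.5,60+(y+.5)/3-.5))
    fx=W["K"][0,0]
    def at(l,r,v,w):
        u=f((l+r)/2,v);o_,d=ray(W,u);c=fx*w/((r-l)/3)
        c=np.sqrt(c*c+(w/2)**2); return o_+d*c/(W["R"]@d)[2]
    print("by shoulder",at(*sh,.032)); print("by spigot",at(*spg,.016)); print("tip onz",onz(W,f(*tip),.212))
    R=Rot.from_rotvec(o['orientation']).as_matrix();h=o['tcp_pos']+R@[.0005,.0004,-.0137]
    print("holder centre",h,"axis",R[:,0])
    return R,h
if __name__=="__main__":
    est('w7',(110,319,125),(167,266,200),(217,329))
E
python3 sp.py
```

```text
by shoulder [0.484  0.1177 0.2431]
by spigot [0.4847 0.1211 0.2316]
tip onz [0.4841 0.1137 0.212 ]
holder centre [0.4871 0.0993 0.1638] axis [-0.0091  0.017   0.9998]
```

drive_tool(commands=[{"linear":[0,-0.003,0.01],"dr":[0,0.9,0.6],"jaw":1},{"linear":[0,-0.002,0.008],"dr":[0,0,0],"jaw":1},{"linear":[0,0,0],"dr":[0,0,0],"jaw":1},{"linear":[0,0,0],"dr":[0,0,0],"jaw":1}])

```text
clock: 10.62
tcp_pos: [0.486, 0.1311, 0.1623]
orientation: [-1.299, -1.148, -1.299]
contact_force: [-0.0, 0.0, -3.2]
grip_width: 0.0386
```

```bash
python3 look.py w8; python3 pos.py; python3 - <<'E'
from h import *
import pickle
W,o=pickle.load(open('w8.pkl','rb'));R=Rot.from_rotvec(o['orientation']).as_matrix();h=o['tcp_pos']+R@[.0005,.0004,-.0137]
print(h,R.T@(np.array([.484,.118,h[2]])-h))
E
```

```text
10.675 [0.486  0.1311 0.1624] 0.03895455214385773 F [-0.244   0.462  -3.2777] q [ 0.6095  0.918  -0.3937  2.1008 -1.2752  1.3142  1.3329]
[[ 0.0004  0.9925  0.1225]
 [-0.0003 -0.1225  0.9925]
 [ 1.     -0.0004  0.0002]]
[0.48472255 0.11746147 0.16280616] [-4.68804417e-07 -7.83140683e-04  4.45852062e-04]
```

View pics/w8c.png

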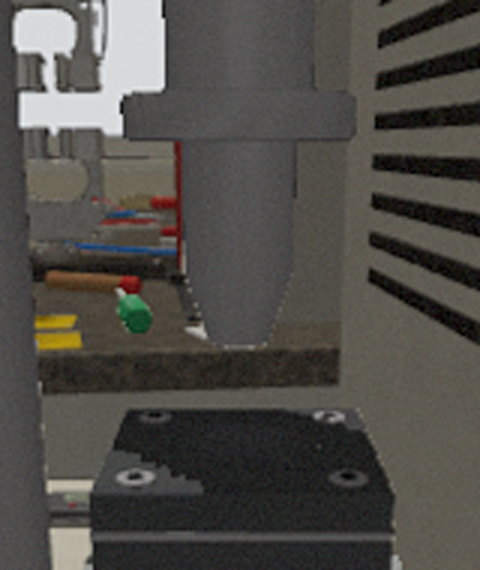

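```bash
python3 - <<'E'
from sp import *
R,h=est('w8',(122,355,115),(186,295,200),(241,346))
E
```

```text
by shoulder [0.4844 0.1198 0.2435]
by spigot [0.4852 0.124  0.2318]
tip onz [0.4841 0.1146 0.212 ]
holder centre [0.4847 0.1175 0.1628] axis [ 0.0005 -0.0002  1.    ]
```

drive_tool(commands=[{"linear":[0.005,0,0.0015],"dr":[0,0,0],"jaw":1},{"linear":[0.005,0,0],"dr":[0,0,0],"jaw":1},{"linear":[0.003,0,0],"dr":[0,0,0],"jaw":1},{"linear":[0,0,0],"dr":[0,0,0],"jaw":1}])

```text
clock: 11.18
tcp_pos: [0.4864, 0.1324, 0.1766]
orientation: [-1.299, -1.149, -1.3]
contact_force: [-0.5, 0.0, -3.4]
grip_width: 0.0393
```

```bash
python3 look.py w9; python3 pos.py; python3 - <<'E'
from h import *
import pickle
W,o=pickle.load(open('w9.pkl','rb'));R=Rot.from_rotvec(o['orientation']).as_matrix();h=o['tcp_pos']+R@[.0005,.0004,-.0137]
print(h,R.T@(np.array([.4843,.119,h[2]])-h))
E
```

```text
11.225 [0.4864 0.1324 0.1764] 0.039003001464995246 F [-0.1467  0.0487 -3.9604] q [ 0.6126  0.8888 -0.4023  2.1085 -1.2817  1.3184  1.3133]
[[-0.0003  0.9924  0.123 ]
 [ 0.0002 -0.123   0.9924]
 [ 1.      0.0003 -0.0002]]
[0.48513734 0.11873912 0.17706765] [ 3.96162676e-07 -8.63062426e-04  1.55944709e-04]
```

View pics/w9c.png

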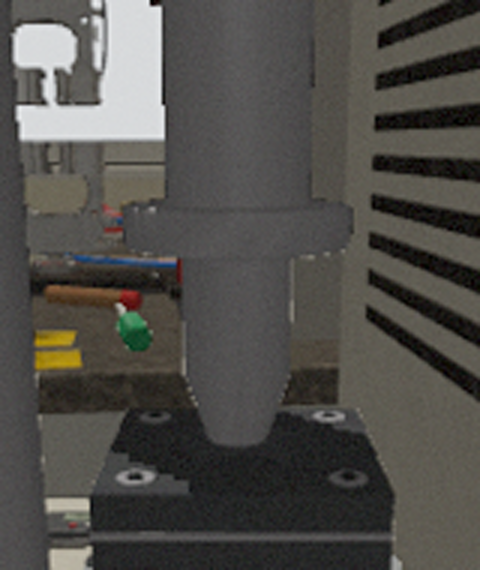

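The tip is just above the mouth, which is centred at (241,443) in the crop; the tip is at x=237. I'll nudge tool y by -0.8 mm and go up gently.

drive_tool(commands=[{"linear":[0.001,-0.0008,0],"dr":[0,0,0],"jaw":1},{"linear":[0.002,0,0],"dr":[0,0,0],"jaw":1},{"linear":[0.002,0,0],"dr":[0,0,0],"jaw":1}])

```text
clock: 11.6
tcp_pos: [0.4855, 0.1324, 0.1814]
orientation: [-1.3, -1.148, -1.299]
contact_force: [-0.1, -0.1, -3.5]
grip_width: 0.0391
```

```bash
python3 pos.py
```

```text
11.6 [0.4855 0.1324 0.1814] 0.03912901270166788 F [-0.0527 -0.0935 -3.4765] q [ 0.6147  0.878  -0.4047  2.1129 -1.2832  1.3206  1.3068]
[[ 0.0003  0.9924  0.1231]
 [ 0.0001 -0.1231  0.9924]
 [ 1.     -0.0003 -0.0002]]
```

drive_tool(commands=[{"linear":[0.002,0,0],"dr":[0,0,0],"jaw":1},{"linear":[0.0015,0,0],"dr":[0,0,0],"jaw":1}])

```text
clock: 11.85
tcp_pos: [0.4854, 0.1322, 0.1834]
orientation: [-1.304, -1.15, -1.297]
contact_force: [0.9, 4.2, -13.4]
grip_width: 0.0392
```

```bash
python3 look.py w10;python3 pos.py
```

```text
11.9 [0.4854 0.1322 0.1834] 0.038846668653743435 F [  0.7222   3.3328 -12.046 ] q [ 0.6154  0.8705 -0.4053  2.1149 -1.2836  1.3185  1.301 ]
[[ 0.0018  0.9923  0.1236]
 [ 0.0046 -0.1236  0.9923]
 [ 1.     -0.0012 -0.0047]]
```

View pics/w10c.png

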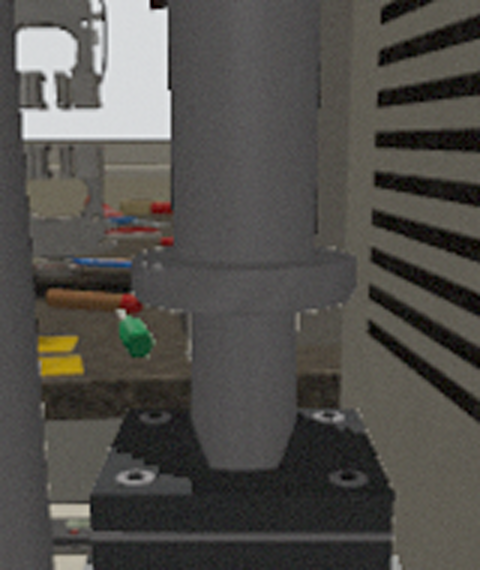

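The end went on about 5 mm, then contact pushed Fz down by 10 N. That suggests the shallow seat: the enlarged mouth also showed a lit floor. The small +y force could mean a side contact instead, so I'll ease off, shift 2 mm and try again before turning it over.

drive_tool(commands=[{"linear":[-0.002,0.0005,0.001],"dr":[0,0.3,0],"jaw":1},{"linear":[-0.001,0,0.001],"dr":[0,0,0],"jaw":1},{"linear":[0,0,0],"dr":[0,0,0],"jaw":1}])

```text
clock: 12.28
tcp_pos: [0.4862, 0.1346, 0.182]
orientation: [-1.295, -1.144, -1.302]
contact_force: [0.6, -0.1, -3.6]
grip_width: 0.039
```

```bash
python3 pos.py
```

```text
12.275 [0.4862 0.1346 0.182 ] 0.039012781154837715 F [ 0.5713 -0.0853 -3.6236] q [ 0.6139  0.882  -0.4094  2.1122 -1.2869  1.3206  1.3087]
[[-0.0002  0.9924  0.1229]
 [-0.0057 -0.1229  0.9924]
 [ 1.     -0.0005  0.0057]]
```

drive_tool(commands=[{"linear":[0.0015,0,0],"dr":[0,0,0],"jaw":1},{"linear":[0.0015,0,0],"dr":[0,0,0],"jaw":1}])

```text
clock: 12.52
tcp_pos: [0.4863, 0.1344, 0.1835]
orientation: [-1.299, -1.146, -1.3]
contact_force: [1.4, 3.6, -15.1]
grip_width: 0.039
```

```bash
python3 pos.py
```

```text
12.525 [0.4863 0.1344 0.1835] 0.039043811544367056 F [  1.4396   3.5798 -15.0623] q [ 0.6149  0.876  -0.4102  2.1137 -1.287   1.3186  1.3037]
[[ 0.0011  0.9923  0.1235]
 [-0.0019 -0.1235  0.9923]
 [ 1.     -0.0013  0.0018]]
```

Stopped at the same height after a 2 mm shift, so this is the flat floor of the shallow seat. Before turning over, I'll use the seat walls to centre on the spigot.

drive_tool(commands=[{"linear":[-0.0015,0,0.001],"dr":[0,0,0],"jaw":1},{"linear":[0,0,0.001],"dr":[0,0,0],"jaw":1},{"linear":[0,0,0.001],"dr":[0,0,0],"jaw":1}])

```text
clock: 12.9
tcp_pos: [0.4867, 0.136, 0.1825]
orientation: [-1.299, -1.144, -1.302]
contact_force: [-4.1, -7.3, -3.6]
grip_width: 0.039
```

```bash
python3 pos.py
```

```text
12.9 [0.4867 0.136  0.1825] 0.038960533275983325 F [-4.1334 -7.2791 -3.5771] q [ 0.6136  0.8794 -0.4123  2.1145 -1.2909  1.3157  1.308 ]
[[ 0.0006  0.9922  0.125 ]
 [-0.0033 -0.125   0.9922]
 [ 1.     -0.001   0.0032]]
```

drive_tool(commands=[{"linear":[0,0,-0.002],"dr":[0,0,0],"jaw":1},{"linear":[0,0,-0.002],"dr":[0,0,0],"jaw":1},{"linear":[0,0,-0.001],"dr":[0,0,0],"jaw":1}])

```text
clock: 13.28
tcp_pos: [0.4861, 0.1312, 0.1834]
orientation: [-1.297, -1.144, -1.303]
contact_force: [0.5, 2.3, -5.7]
grip_width: 0.0387
```

```bash
python3 pos.py
```

```text
13.275 [0.4861 0.1312 0.1834] 0.03874992011236522 F [ 0.5431  2.2907 -5.7274] q [ 0.6203  0.8787 -0.4091  2.1114 -1.282   1.3233  1.304 ]
[[-0.0002  0.9922  0.1244]
 [-0.0051 -0.1244  0.9922]
 [ 1.     -0.0004  0.0051]]
```

drive_tool(commands=[{"linear":[-0.0015,0,-0.001],"dr":[0,0,0],"jaw":1},{"linear":[0,0,-0.001],"dr":[0,0,0],"jaw":1}])

```text
clock: 13.52
tcp_pos: [0.4858, 0.1294, 0.1823]
orientation: [-1.295, -1.143, -1.303]
contact_force: [-0.2, 0.0, -3.3]
grip_width: 0.0391
```

```bash
python3 pos.py
```

```text
13.525 [0.4858 0.1294 0.1823] 0.03913471626047753 F [-0.2006  0.0318 -3.3094] q [ 0.6222  0.8817 -0.4068  2.1094 -1.278   1.3261  1.305 ]
[[-0.0006  0.9923  0.1239]
 [-0.0061 -0.1239  0.9923]
 [ 1.     -0.0001  0.0062]]
```

drive_tool(commands=[{"linear":[0,0,-0.0015],"dr":[0,0.2,0],"jaw":1},{"linear":[0,0,-0.0015],"dr":[0,0,0],"jaw":1}])

```text
clock: 13.78
tcp_pos: [0.4854, 0.127, 0.1825]
orientation: [-1.291, -1.141, -1.305]
contact_force: [2.9, 10.1, -3.9]
grip_width: 0.039
```

```bash
python3 pos.py
```

```text
13.775 [0.4854 0.127  0.1825] 0.03897684248543456 F [ 2.9337 10.0935 -3.8692] q [ 0.6261  0.8843 -0.4057  2.107  -1.273   1.3319  1.3043]
[[-0.0014  0.9924  0.123 ]
 [-0.0105 -0.123   0.9923]
 [ 0.9999  0.0001  0.0106]]
```

Seat walls touch at y=.136 and y=.127, so the spigot is centred at a TCP of about (.4855,.1313). I'll back out and roll the holder over about the tool axis.

drive_tool(commands=[{"linear":[-0.004,0,0.004],"dr":[0,-0.6,0],"jaw":1},{"linear":[-0.009,0,0],"dr":[0,0,0],"jaw":1},{"linear":[-0.012,0,0],"dr":[0,0,0],"jaw":1},{"linear":[0,0,-0.03],"dr":[0,0,0],"jaw":1},{"linear":[0,0,-0.04],"dr":[0,0,0],"jaw":1},{"linear":[0,0,-0.05],"dr":[0,0,0],"jaw":1},{"linear":[0,0,0],"dr":[0,0,0],"jaw":1}])

```text
clock: 14.65
tcp_pos: [0.4704, 0.0084, 0.1521]
orientation: [-1.3, -1.147, -1.297]
contact_force: [-0.1, 0.6, -3.6]
grip_width: 0.0387
```

```bash
python3 pos.py
```

```text
14.65 [0.4704 0.0084 0.1521] 0.038748922338889276 F [-0.142   0.6493 -3.5532] q [ 0.7454  0.9377 -0.2832  1.9924 -1.0768  1.4729  1.2603]
[[ 0.0026  0.9925  0.1224]
 [ 0.0003 -0.1224  0.9925]
 [ 1.     -0.0025 -0.0006]]
```

drive_tool(commands=[{"linear":[0,0,0],"dr":[0,0,10.6],"jaw":1},{"linear":[0,0,0],"dr":[0,0,10.6],"jaw":1},{"linear":[0,0,0],"dr":[0,0,10.6],"jaw":1},{"linear":[0,0,0],"dr":[0,0,10.6],"jaw":1}])

```text
clock: 15.15
tcp_pos: [0.47, 0.0096, 0.1494]
orientation: [-1.521, -0.547, -0.732]
contact_force: [-0.1, -0.1, -3.4]
grip_width: 0.0389
```

```bash
python3 pos.py
```

```text
15.15 [0.47   0.0096 0.1494] 0.03890551281115787 F [-0.1332 -0.0796 -3.4478] q [ 0.6383  0.9306 -0.1516  2.0004 -1.1315  1.5533  0.5673]
[[ 0.6812  0.7217  0.1228]
 [-0.0859 -0.0878  0.9924]
 [ 0.727  -0.6866  0.0021]]
```

drive_tool(commands=[{"linear":[0,0,0],"dr":[0,0,10.6],"jaw":1},{"linear":[0,0,0],"dr":[0,0,10.6],"jaw":1},{"linear":[0,0,0],"dr":[0,0,10.6],"jaw":1},{"linear":[0,0,0],"dr":[0,0,10.6],"jaw":1},{"linear":[0,0,0],"dr":[0,0,10.6],"jaw":1},{"linear":[0,0,0],"dr":[0,0,10.6],"jaw":1},{"linear":[0,0,0],"dr":[0,0,10.6],"jaw":1},{"linear":[0,0,0],"dr":[0,0,10.6],"jaw":1}])

```text
clock: 16.15
tcp_pos: [0.4686, 0.0166, 0.1441]
orientation: [-1.454, 0.617, 0.447]
contact_force: [-0.3, 0.0, -3.9]
grip_width: 0.0392
```

```bash
python3 pos.py
```

```text
16.15 [0.4686 0.0166 0.1441] 0.03917269788342161 F [-0.3405  0.0205 -3.8653] q [ 0.4373  0.9475  0.0819  2.017  -1.2186  1.7043 -0.8301]
[[ 0.769  -0.6285  0.1166]
 [-0.085   0.0802  0.9931]
 [-0.6335 -0.7737  0.0083]]
```

drive_tool(commands=[{"linear":[0,0,0],"dr":[0,0,10.6],"jaw":1},{"linear":[0,0,0],"dr":[0,0,10.6],"jaw":1},{"linear":[0,0,0],"dr":[0,0,10.6],"jaw":1},{"linear":[0,0,0],"dr":[0,0,10.6],"jaw":1},{"linear":[0,0,0],"dr":[0,0,0],"jaw":1}])

```text
clock: 16.77
tcp_pos: [0.4678, 0.0214, 0.1404]
orientation: [-1.184, 1.158, 1.029]
contact_force: [-0.9, 0.1, -4.1]
grip_width: 0.0387
```

```bash
python3 pos.py .486 .08 .159
```

```text
16.775 [0.4678 0.0214 0.1404] 0.03872879311279477 F [-0.9183  0.0616 -4.1288] q [ 0.3442  0.9703  0.1866  2.0247 -1.2555  1.7773 -1.5334]
[[ 0.135  -0.9845  0.1123]
 [-0.0038  0.1128  0.9936]
 [-0.9908 -0.1345  0.0115]]
to target, tool axes [-0.0162 -0.0138  0.0605]
```

drive_tool(commands=[{"linear":[-0.008,-0.007,0.02],"dr":[0,0.7,7.7],"jaw":1},{"linear":[-0.008,-0.007,0.02],"dr":[0,0,0],"jaw":1},{"linear":[0,0,0],"dr":[0,0,0],"jaw":1}])

```text
clock: 17.15
tcp_pos: [0.4854, 0.0621, 0.1567]
orientation: [-1.13, 1.254, 1.119]
contact_force: [0.0, -1.1, -2.9]
grip_width: 0.0386
```

```bash
python3 pos.py .486 .1313 .162; python3 - <<'E'
from h import *
for n in ["wrist","scene"]:
    im=viewer.grab_frame(n);cv2.imwrite(f"pics/{n}11.png",im[:,:,::-1])
im=cv2.imread("pics/scene11.png");cv2.imwrite("pics/s11c.png",cv2.resize(im[90:260,250:430],None,fx=3.5,fy=3.5,interpolation=cv2.INTER_CUBIC))
E
```

```text
17.15 [0.4854 0.0621 0.1567] 0.03862505290318515 F [ 0.0441 -1.0587 -2.9231] q [ 0.2813  0.9218  0.159   2.052  -1.3279  1.7367 -1.6989]
[[ 0.0086 -0.9936  0.1124]
 [-0.0011  0.1124  0.9937]
 [-1.     -0.0087 -0.0001]]
to target, tool axes [-0.0054  0.0072  0.0688]
```

View pics/wrist11.png

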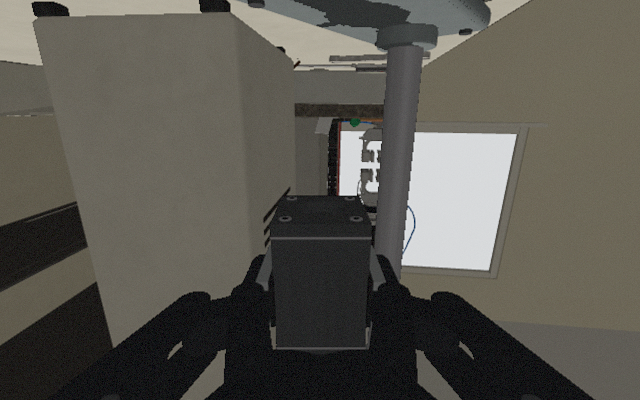

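View pics/s11c.png

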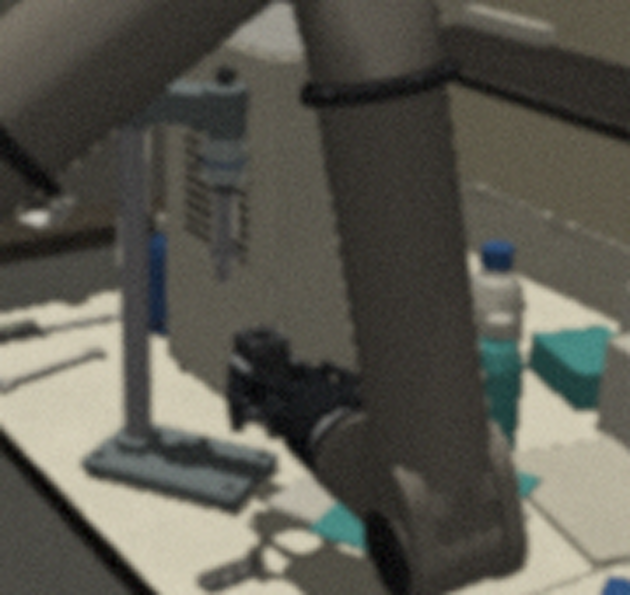

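The wrist camera is now below. It shows the seat end underneath at (320,210). Joint 5 is near its limit, so I'll predict what the remaining move does at several yaws.

```bash
python3 fk2.py | head -1; python3 - <<'E'
from ik import *
np.set_printoptions(precision=3,suppress=True)
q0=np.array([0.2813,0.9218,0.159,2.052,-1.3279,1.7367,-1.6989])
x0,R0=fk(q0,p);print(x0)
dpos=np.array([.0,.069,.05])
def step(q,x,R):
    for _ in range(3):
        a,B=fk(q,p);e=np.r_[x-a,(R*B.inv()).as_rotvec()]
        J=np.zeros((6,7))
        for i in range(7):
            d=q.copy();d[i]+=1e-5;a2,B2=fk(d,p);J[:,i]=np.r_[(a2-a),(B2*B.inv()).as_rotvec()]/1e-5
        q=q+np.linalg.pinv(J)@e
    return q
for yaw in (0,5,10,15,20,25):
    q=q0.copy();n=25;path=[]
    for k in range(1,n+1):
        R=Rot.from_rotvec([0,0,np.radians(yaw)*k/n])*R0
        q=step(q,x0+dpos*k/n,R)
    print(yaw,q)
E
```

```text
0.00254781064577715 [-0.021 -0.01  -0.019 -0.023 -0.034  0.034  1.588  0.299  0.532  0.479
[0.475 0.065 0.15 ]
0 [ 0.189  0.797  0.109  2.137 -1.436  1.676 -1.764]
5 [ 0.177  0.809  0.109  2.08  -1.369  1.704 -1.797]
10 [ 0.165  0.823  0.106  2.023 -1.307  1.734 -1.828]
15 [ 0.151  0.837  0.102  1.966 -1.247  1.766 -1.855]
20 [ 0.137  0.853  0.096  1.91  -1.189  1.8   -1.878]
25 [ 0.121  0.87   0.089  1.855 -1.134  1.836 -1.899]
```

drive_tool(commands=[{"linear":[0,0,0.005],"dr":[-7.5,0,0.3],"jaw":1},{"linear":[-0.002,0,0.01],"dr":[-7.5,0,0.2],"jaw":1},{"linear":[0,0,0],"dr":[0,0,0],"jaw":1}])

```text
clock: 17.62
tcp_pos: [0.4849, 0.0729, 0.1566]
orientation: [-1.321, 1.138, 1.317]
contact_force: [-1.3, -0.2, -3.9]
grip_width: 0.039
```

```bash
python3 pos.py .4826 .1313 .162
```

```text
17.625 [0.4849 0.0729 0.1566] 0.038956525342911795 F [-1.312  -0.2395 -3.9143] q [ 0.2197  0.9519  0.1486  1.889  -1.1603  1.8052 -1.7994]
[[-0.0001 -0.9889 -0.1488]
 [-0.0038 -0.1488  0.9889]
 [-1.      0.0007 -0.0037]]
to target, tool axes [-0.0056 -0.0064  0.0581]
```

drive_tool(commands=[{"linear":[-0.002,-0.003,0.02],"dr":[0,0,0],"jaw":1},{"linear":[-0.001,-0.002,0.02],"dr":[0,0,0],"jaw":1},{"linear":[0,0,0.01],"dr":[0,0,0],"jaw":1},{"linear":[0,0,0],"dr":[0,0,0],"jaw":1},{"linear":[0,0,0],"dr":[0,0,0],"jaw":1}])

```text
clock: 18.25
tcp_pos: [0.4803, 0.1243, 0.1586]
orientation: [-1.314, 1.145, 1.313]
contact_force: [0.7, -0.2, -3.8]
grip_width: 0.0392
```

```bash
python3 pos.py .4826 .1313 .162
```

```text
18.25 [0.4803 0.1243 0.1586] 0.0392430745955419 F [ 0.7483 -0.1518 -3.8425] q [ 0.1613  0.9291  0.1154  1.9518 -1.2296  1.7456 -1.7905]
[[-0.0035 -0.99   -0.1409]
 [-0.0046 -0.1409  0.99  ]
 [-1.      0.0041 -0.0041]]
to target, tool axes [-0.0034 -0.0033  0.0066]
```

drive_tool(commands=[{"linear":[-0.003,-0.003,0.006],"dr":[0,-0.2,-0.2],"jaw":1},{"linear":[0,0,0],"dr":[0,0,0],"jaw":1},{"linear":[0,0,0],"dr":[0,0,0],"jaw":1}])

```text
clock: 18.62
tcp_pos: [0.4831, 0.1301, 0.1616]
orientation: [-1.312, 1.141, 1.311]
contact_force: [-0.5, 0.4, -3.4]
grip_width: 0.039
```

```bash
python3 pos.py .4827 .1313 .175; python3 - <<'E'
from h import *
im=viewer.grab_frame("scene")[:,:,::-1];cv2.imwrite("pics/s12c.png",cv2.resize(im[110:230,260:380],None,fx=5,fy=5,interpolation=cv2.INTER_CUBIC))
E
```

```text
18.625 [0.4831 0.1301 0.1616] 0.039047248943569306 F [-0.5172  0.3533 -3.3667] q [ 0.1552  0.9245  0.1093  1.9523 -1.2407  1.7424 -1.7937]
[[ 0.0002 -0.9902 -0.1393]
 [-0.0013 -0.1393  0.9902]
 [-1.      0.     -0.0013]]
to target, tool axes [-0.0134  0.0002  0.0012]
```

View pics/s12c.png

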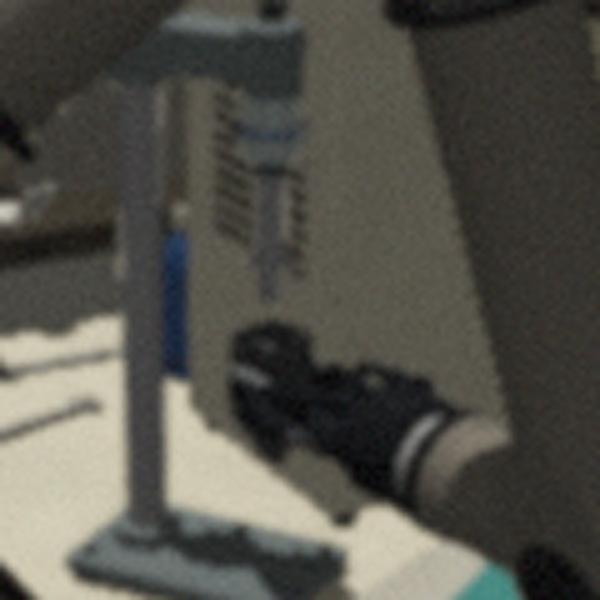

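The scene view shows the spigot tip at (267,300), above the mouth at about (270,343). Lifting now.

drive_tool(commands=[{"linear":[-0.006,0,0.001],"dr":[0,0,0],"jaw":1},{"linear":[-0.005,0,0],"dr":[0,0,0],"jaw":1},{"linear":[-0.002,0,0],"dr":[0,0,0],"jaw":1},{"linear":[0,0,0],"dr":[0,0,0],"jaw":1}])

```text
clock: 19.18
tcp_pos: [0.483, 0.1309, 0.1758]
orientation: [-1.312, 1.141, 1.31]
contact_force: [0.1, 0.6, -3.6]
grip_width: 0.039
```

```bash
python3 pos.py .4827 .1313 .207
```

```text
19.175 [0.483  0.1309 0.1758] 0.039026670227968824 F [ 0.0809  0.5754 -3.6134] q [ 0.1529  0.8971  0.1108  1.9604 -1.243   1.7481 -1.812 ]
[[ 0.0005 -0.9903 -0.139 ]
 [-0.0013 -0.139   0.9903]
 [-1.     -0.0003 -0.0014]]
to target, tool axes [-0.0312  0.0002  0.0004]
```

drive_tool(commands=[{"linear":[-0.002,0,0],"dr":[0,0,0],"jaw":1},{"linear":[-0.002,0,0],"dr":[0,0,0],"jaw":1},{"linear":[-0.002,0,0],"dr":[0,0,0],"jaw":1}])

```text
clock: 19.55
tcp_pos: [0.4829, 0.1309, 0.1819]
orientation: [-1.312, 1.141, 1.311]
contact_force: [0.0, -0.1, -3.1]
grip_width: 0.0391
```

```bash
python3 pos.py .4827 .1313 .207
```

```text
19.55 [0.4829 0.1309 0.1819] 0.03911435867022802 F [ 0.0381 -0.1233 -3.1409] q [ 0.1522  0.8854  0.1118  1.9634 -1.2436  1.7512 -1.8208]
[[ 0.0001 -0.9903 -0.139 ]
 [-0.0013 -0.139   0.9903]
 [-1.      0.0001 -0.0013]]
to target, tool axes [-0.0251  0.0002  0.0004]
```

drive_tool(commands=[{"linear":[-0.002,0,0],"dr":[0,0,0],"jaw":1},{"linear":[-0.002,0,0],"dr":[0,0,0],"jaw":1}])

```text
clock: 19.8
tcp_pos: [0.4829, 0.131, 0.1862]
orientation: [-1.312, 1.141, 1.311]
contact_force: [-0.7, -0.7, -3.8]
grip_width: 0.0391
```

```bash
python3 pos.py .4827 .1313 .207
```

```text
19.8 [0.4829 0.131  0.1862] 0.03905118277323287 F [-0.6706 -0.701  -3.7916] q [ 0.1518  0.8772  0.1125  1.9654 -1.244   1.7534 -1.8268]
[[ 0.0001 -0.9903 -0.139 ]
 [-0.0013 -0.139   0.9903]
 [-1.      0.0001 -0.0013]]
to target, tool axes [-0.0208  0.0001  0.0003]
```

Past the seat depth (0.1835) with no contact, so this is the deep hole. I'll continue gently.

drive_tool(commands=[{"linear":[-0.002,0,0],"dr":[0,0,0],"jaw":1},{"linear":[-0.002,0,0],"dr":[0,0,0],"jaw":1}])

```text
clock: 20.05
tcp_pos: [0.4829, 0.131, 0.1905]
orientation: [-1.312, 1.141, 1.311]
contact_force: [-0.7, 0.5, -2.5]
grip_width: 0.0389
```

drive_tool(commands=[{"linear":[-0.002,0,0],"dr":[0,0,0],"jaw":1}])

```text
clock: 20.18
tcp_pos: [0.4828, 0.131, 0.1926]
orientation: [-1.312, 1.141, 1.311]
contact_force: [0.1, -0.3, -3.0]
grip_width: 0.0391
```

drive_tool(commands=[{"linear":[-0.002,0,0],"dr":[0,0,0],"jaw":1}])

```text
clock: 20.3
tcp_pos: [0.4828, 0.131, 0.1948]
orientation: [-1.312, 1.141, 1.311]
contact_force: [0.2, 0.1, -3.1]
grip_width: 0.039
```

```bash
python3 pos.py .4827 .1313 .207
```

```text
20.3 [0.4828 0.131  0.1948] 0.03903804188257125 F [ 0.2253  0.0924 -3.1363] q [ 0.1508  0.8609  0.1138  1.969  -1.2448  1.7577 -1.8389]
[[ 0.     -0.9903 -0.1392]
 [-0.0013 -0.1392  0.9903]
 [-1.      0.0002 -0.0013]]
to target, tool axes [-0.0122  0.0001  0.0003]
```

drive_tool(commands=[{"linear":[-0.002,0,0],"dr":[0,0,0],"jaw":1},{"linear":[-0.002,0,0],"dr":[0,0,0],"jaw":1}])

```text
clock: 20.55
tcp_pos: [0.4828, 0.131, 0.1991]
orientation: [-1.312, 1.141, 1.311]
contact_force: [1.0, -0.3, -3.5]
grip_width: 0.0389
```

drive_tool(commands=[{"linear":[-0.002,0,0],"dr":[0,0,0],"jaw":1},{"linear":[-0.002,0,0],"dr":[0,0,0],"jaw":1}])

```text
clock: 20.8
tcp_pos: [0.4828, 0.131, 0.2034]
orientation: [-1.312, 1.141, 1.311]
contact_force: [0.5, -0.1, -3.5]
grip_width: 0.0394
```

drive_tool(commands=[{"linear":[-0.0015,0,0],"dr":[0,0,0],"jaw":1}])

```text
clock: 20.92
tcp_pos: [0.4828, 0.131, 0.205]
orientation: [-1.312, 1.141, 1.311]
contact_force: [-0.4, 1.0, -2.8]
grip_width: 0.0388
```

drive_tool(commands=[{"linear":[-0.001,0,0],"dr":[0,0,0],"jaw":1}])

```text
clock: 21.05
tcp_pos: [0.4828, 0.131, 0.2061]
orientation: [-1.312, 1.141, 1.311]
contact_force: [0.4, 0.5, -3.1]
grip_width: 0.0392
```

```bash
python3 pos.py .4827 .1313 .2075
```

```text
21.05 [0.4828 0.131  0.2061] 0.039185217962202666 F [ 0.3835  0.5137 -3.0979] q [ 0.1496  0.8393  0.1156  1.9733 -1.2461  1.7634 -1.8554]
[[ 0.     -0.9903 -0.1391]
 [-0.0013 -0.1391  0.9903]
 [-1.      0.0002 -0.0013]]
to target, tool axes [-0.0014  0.      0.0003]
```

drive_tool(commands=[{"linear":[-0.001,0,0],"dr":[0,0,0],"jaw":1}])

```text
clock: 21.18
tcp_pos: [0.4828, 0.131, 0.2072]
orientation: [-1.312, 1.141, 1.311]
contact_force: [-0.1, 0.6, -2.9]
grip_width: 0.0388
```

drive_tool(commands=[{"linear":[-0.001,0,0],"dr":[0,0,0],"jaw":1}])

```text
clock: 21.3
tcp_pos: [0.4828, 0.131, 0.208]
orientation: [-1.313, 1.141, 1.311]
contact_force: [-0.4, 0.8, -6.8]
grip_width: 0.0393
```

```bash
python3 pos.py .4827 .1313 .2075
```

```text
21.3 [0.4828 0.131  0.208 ] 0.039258312983309805 F [-0.3725  0.8255 -6.76  ] q [ 0.1494  0.8354  0.116   1.9741 -1.2461  1.764  -1.8585]
[[-0.0001 -0.9903 -0.1391]
 [-0.0019 -0.1391  0.9903]
 [-1.      0.0003 -0.0019]]
to target, tool axes [0.0005 0.     0.0004]
```

Contact at 0.208, the expected shoulder height. One more light press, then I'll check.

drive_tool(commands=[{"linear":[-0.001,0,0],"dr":[0,0,0],"jaw":1}])

```text
clock: 21.42
tcp_pos: [0.4828, 0.1309, 0.2079]
orientation: [-1.314, 1.144, 1.31]
contact_force: [-0.0, 0.7, -10.7]
grip_width: 0.0393
```

```bash
python3 pos.py; python3 - <<'E'
from h import *
for n,(a,b,c,d) in {"scene":(110,230,260,380)}.items():
    im=viewer.grab_frame(n)[:,:,::-1];cv2.imwrite("pics/s13c.png",cv2.resize(im[a:b,c:d],None,fx=5,fy=5,interpolation=cv2.INTER_CUBIC))
im=viewer.grab_frame("top")[:,:,::-1];cv2.imwrite("pics/t13.png",im)
E
python3 pos.py|head -1
```

```text
21.425 [0.4828 0.1309 0.2079] 0.039328689326107925 F [ -0.0355   0.6807 -10.6949] q [ 0.1491  0.8339  0.1166  1.9746 -1.2458  1.7622 -1.8601]
[[-0.0005 -0.9903 -0.1388]
 [-0.0044 -0.1388  0.9903]
 [-1.      0.0011 -0.0043]]
21.525 [0.4827 0.1309 0.2079] 0.03907227301296767 F [  0.6762   1.0441 -10.25  ] q [ 0.149   0.8341  0.1166  1.9746 -1.2458  1.7624 -1.86  ]
```

View pics/s13c.png

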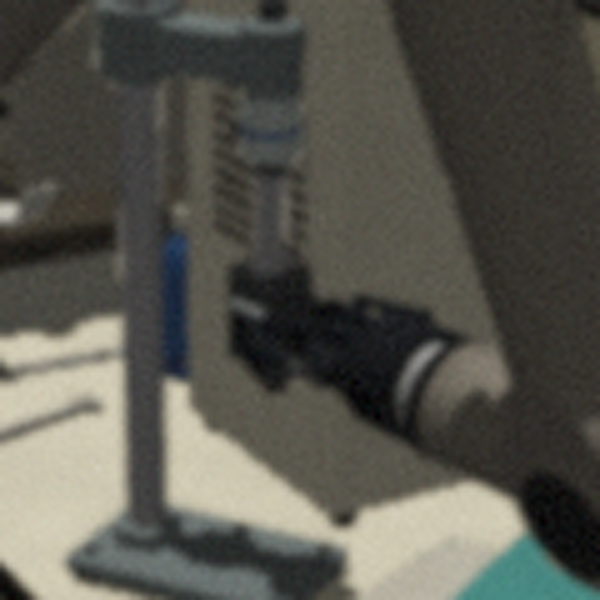

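View pics/t13.png

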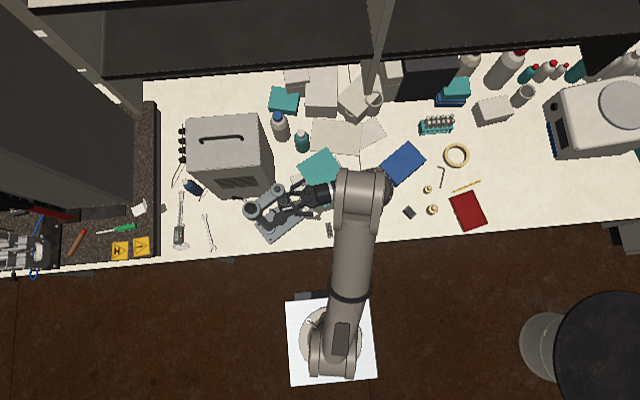

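```bash
python3 -c "
from bench import job,monitor
o=monitor.get_obs();print(abs(o['qvel']).max());print(job.hand_in())"
```

```text
0.005634570232289492
the job is handed in; nothing more can be done
None
```

The holder is on the spigot with its deep hole up, home against the shoulder and still gripped. I handed the job in at about 21.5 s of the 72 s allowed.

- **Finding the right end:** I picked up the larger black bar and tried its first end on the spigot. It stopped about 5 mm on. It stopped at the same height after a 2 mm sideways shift, so that end was the shallow seat. I touched the seat walls lightly to centre on the spigot, backed out, rolled the holder 180° in the gripper and fitted the other end.
- **Last checks:** The holder went up freely and met the shoulder at TCP height 0.208 m. That is 24.5 mm above the seat stop, where about 23 mm was expected. The upward push was about 7 N and tilt about 0.005 rad. The jaws held at 39 mm with an 80 N grip, and the arm was still. The scene picture shows the holder's top face up against the shoulder.
- **What disagreed:** The camera estimates of the spigot's y position differed by several mm (0.114 to 0.124), so I used the value from touching the seat walls, 0.118. The shoulder was met about 0.5 to 1 mm above the calculated height, within the calibration error.
- **Not checked:** I did not measure whether the weights, spanner or jaw insert moved. In the last top view they look to be where they started.

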